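# Pack out the gap in the cheese press and hold the wedge tight

### The job

There is a gap in the cheese press between the steel end wall and the white mould: stand spacer boards from the rack upright in it against the end wall, one after another, until what is left is narrow enough for the wedge; boards you do not need stay in the rack. Then pull the wedge out of its holder and push it point down, upright and centred, its flat side with the yellow stripe towards the boards, between the boards and the mould until you feel it jam tight between them without its point reaching the press bed. Finish holding the wedge in the gripper, still pressed down tight, and leave the small cheese in front of the press, the jar and the bowl where they are.

Things in the scene. Friction and masses are not known exactly. Their poses are not given: they have to be found in the camera images.
- press: fixed bed of a cheese press: plate 100 mm wide (x), 10 mm thick, with a dark steel end wall (90 mm wide, top 100 mm above the table). Origin at table height under the middle of the wall's inner face; +y points square off that face across the gap to the mould, x along the face, z up. The gap is open above and at both sides; its floor, the plate's top, is 10 mm above the table
- mould: white cheese mould on the press bed with a square face plate (90 mm wide, top 100 mm above the table), clamped immovably. Origin at the middle of the lower edge of the plate's face towards the gap, 10 mm above the table; axes as the press. Its y in the press frame is the gap's width, 28.5 to 51 mm
- wedge_mid (a point): centre of a wooden wedge, 165 mm long, 120 g, upright in the holder: 82.5 mm above its tip; z up. Taper 120 mm long, 40 mm wide (x), 4 mm thick (y) at the point, growing 0.25 mm per mm to 34 mm: -y face flat and upright (17 mm from this point), +y face sloping; above, a blue handle 40 x 40, 45 mm high, yellow stripe on its -y side, shoulders resting on the holder's rim. Lift 125 mm to clear
- wedge_stripe (a point): middle of the yellow stripe on the wedge's handle, on the flat (-y) side of the wedge: 142.5 mm above the tip, 20 mm from the wedge's centre line
- holder: fixed upright open steel holder for the wedge, 60 mm (x) by 52 mm (y), 130 mm high, opening 44 by 36 mm; origin under its centre
- rack: fixed dark wooden rack, 80 mm (x) by 136 mm (y), 58 mm high, with three slots about 15.5 mm wide side by side along y at 40 mm pitch, in which the boards stand upright; slot floor 8 mm above the table; origin under its centre
- board0_mid (a point): centre of a pale spacer board standing in the rack (middle of its height): 60 mm wide (x), 14 mm thick (y), body 90 mm high with a centred tab 24 mm wide (x), 14 mm thick and 28 mm high on top, 118 mm in all; this point is 59 mm above its foot; z up. 80 g
- board1_mid (a point): the same for another, identical board
- board2_mid (a point): the same for another, identical board
- cheese_a: bystander: small smoked cheese, disc 94 mm across, 42 mm high, on the table between the robot and the press; origin under its centre
- jar: bystander: closed jar, 66 mm across, 95 mm high; origin under its centre
- bowl: bystander: steel bowl, 130 mm across, 50 mm high; origin under its centre

How it is judged:
By the outcome, as a careful person would: the job done as asked, in the order asked, and still so for the second after the job is handed in, while the arm keeps its last pose, push and grip.
It also fails if it takes over 72 s, if anything falls off the work surface, if the arm or the gripper's body presses on something with over 40 N, if the wrist force passes 120 N, or if a joint passes its speed limit or range.

### The arm

A 6-joint arm with a two-finger parallel gripper is mounted at the origin on the work surface. World frame = base frame: x ahead of the robot, y to its left, z up, the work surface at z = 0. Lengths are in m, angles in rad, forces in N, time in s.
With the tool pointing down it reaches from about 0.375 to 0.975 m from the base axis. Payload 3.8 kg.
Tool frame: the origin (TCP) lies where the fingers leave the gripper's body, on its centre line; the fingertips stand 64 mm ahead of it and the grasp point (between the pads) lies 45 mm ahead of it; y points along the fingers, z is the direction in which the jaws open and shut, and the axes are right-handed (so a half turn about y gives the same grasp; the last joint's range is limited). The gripper opens to 88 mm and grips with 3 to 60 N. Pads are 18 mm wide; open, the fingers measure 123 mm over their backs; the gripper's body (75 mm by 187 mm) begins 45 mm behind the grasp point.
Start: joints at [-1.379, 0.264, 1.604, -0, 1.274, -0.037], TCP at [0.153, -0.657, 0.303] pointing down, gripper open.
Joint ranges: [-2.63, 2.63], [-0.94, 2.18], [0.31, 2.57], [-1.31, 4.45], [0, 2.66], [-2.55, 2.55]. Speed limits (rad/s): [2.57, 2.57, 3.14, 3.14, 3.14, 3.14].

### API

Orientations are given as a 3x3 rotation matrix whose columns are the frame's x, y, z axes.
In Python, from workcell import status, viewer, workorder gives the robot as it stands.
- The arm moves only by the tool play_rows, never from a script. Its argument "series" is a list of rows, each a list of 3 entries, a list of its own where there are three numbers: the shift along the world's x, y, z in m, then the turn, a rotation vector about the world's x, y, z in degrees, then the finger opening in m, from 0 to 0.0881. A call has 1 to 5 rows; each row is the pose to reach, as a shift and turn from the pose commanded when the call began; what a row does not reach only later rows make up. A row lasts 1/8 s, in which the tool goes at most 62.5 mm and 10.7 degrees, less where a joint would pass 70% of its speed; a pose out of reach is approached as far as the arm can. A call with a gripper value outside its range is refused whole. The fingers move at their own pace and stop on an object; "grip_force" is the grip in N (left out, the last holds). Time passes only in rows, so rows that repeat a pose let the fingers close. It gives the time, the measured TCP pose, the force and the opening at its end, in the units of the state.
- status.get_state(): the state, without advancing time (a new reading comes with each control period).
- viewer.read_camera(name): name is "scene" or "top" or "wrist"; returns a dict with "img" (480x640x3 uint8, red, green, blue), "K" (3x3 intrinsics, pixels), "k1" (the pictures are not rectified: a ray, as slopes to the right and down, at radius r is drawn at 1 + k1 r^2 times it, then the intrinsics apply), "eye" and "rotation" of the camera in the world; the wrist camera has in their place "tool_from_camera" (4x4, takes a point from camera to tool coordinates, whose origin is the TCP and whose axes are the tool frame's). Camera axes: x right, y down, z forward; pixel columns grow to the right and rows downward; lengths in m; the calibration is good to about 2 mm. A picture is of the moment at which its call begins: read the wrist's pose just before it. There is no depth.
- workorder.hand_in(): hands the job in, once; it reports no verdict.
The state is a dict: "time": time; "joints": joint angles; "dq": joint speeds; "tau": joint torques, N m; "tcp_pos": TCP position; "tool_rot": TCP orientation; "wrist_force": force on the tool from outside, world axes, zero at the start; "wrist_torque": the same for the moment, N m; "opening": finger opening in m.
Only numpy, scipy, OpenCV 4.12 (cv2) and the standard library are available. Lean on these libraries where they do the work, as an engineer would, in place of code of your own. Each camera call takes 0.05 s, during which the arm holds its last target.

## Working session

There is one attempt and no reset: what is moved stays moved. The work goes in short steps, Python scripts to look and compute and a tool call to move; the robot and the scene stay as the last step left them, time stands still between calls to the robot, and variables do not carry over. Pictures are saved under pics/ and viewed, and the job is handed in when it is done.

Besides the shell and the picture viewer there is one more tool, called after "Request:" as a command line: name --argument value ..., lists and objects as JSON in quotes. play_rows: Moves the arm, as the interface text tells. Its arguments: {"type":"object","properties":{"series":{"type":"array","items":{"type":"array"}},"grip_force":{"type":"number"}},"required":["series"]}

```bash
mkdir -p pics; ls
cat > h.py <<'E'
import sys,numpy as np,cv2,pickle
from workcell import status,viewer,workorder
def snap(n,fn):
    s=status.get_state(); c=viewer.read_camera(n); 
    cv2.imwrite('pics/%s.png'%fn,cv2.cvtColor(c['img'],cv2.COLOR_RGB2BGR))
    if n=='wrist':
        T=np.array(c['tool_from_camera']);R=np.array(s['tool_rot'])
        c['rotation']=R@T[:3,:3];c['eye']=R@T[:3,3]+np.array(s['tcp_pos'])
    pickle.dump(c,open('pics/%s.pkl'%fn,'wb')); return c
def load(fn): return pickle.load(open('pics/%s.pkl'%fn,'rb'))
def ray(c,u,v):
    K=np.array(c['K']);x=(u-K[0,2])/K[0,0];y=(v-K[1,2])/K[1,1]
    rd=np.hypot(x,y);r=rd
    for _ in range(30): r=rd/(1+c['k1']*r*r)
    f=r/rd if rd>0 else 1
    d=np.array(c['rotation'])@np.array([x*f,y*f,1]);return np.array(c['eye']),d/np.linalg.norm(d)
def onz(c,u,v,z):
    e,d=ray(c,u,v);return e+d*(z-e[2])/d[2]
def proj(c,P):
    R=np.array(c['rotation']);p=R.T@(np.array(P)-np.array(c['eye']));x,y=p[:2]/p[2];f=1+c['k1']*(x*x+y*y);K=np.array(c['K'])
    return np.array([K[0,0]*x*f+K[0,2],K[1,1]*y*f+K[1,2]])
def tri(obs):
    A=np.zeros((3,3));b=np.zeros(3)
    for c,u,v in obs:
        e,d=ray(c,u,v);M=np.eye(3)-np.outer(d,d);A+=M;b+=M@e
    return np.linalg.solve(A,b)
E
python3 - <<'E'
from h import *
for n in('scene','top','wrist'):
    c=snap(n,n+'0');print(n,c['K'],c['k1'],np.round(c['eye'],3),np.round(c['rotation'],3))
print(status.get_state())
E
```

```text
pics
scene [[542.22524645   0.         317.87538429]
 [  0.         542.22524645 238.26855798]
 [  0.           0.           1.        ]] -0.035317353668306864 [ 1.078 -0.917  0.934] [[ 0.851  0.314 -0.421]
 [ 0.525 -0.527  0.668]
 [-0.012 -0.79  -0.613]]
top [[614.6917626    0.         316.32703244]
 [  0.         614.6917626  244.53682609]
 [  0.           0.           1.        ]] -0.05602910659459564 [ 0.236 -0.021  1.602] [[ 0.011 -0.98   0.197]
 [-1.    -0.012 -0.003]
 [ 0.005 -0.197 -0.98 ]]
wrist [[411.11112725   0.         323.78177024]
 [  0.         411.11112725 235.46590031]
 [  0.           0.           1.        ]] -0.046106881017255956 [ 0.233 -0.64   0.385] [[ 0.227 -0.924 -0.307]
 [-0.974 -0.216 -0.068]
 [-0.003  0.314 -0.949]]
{'time': 0.15, 'joints': array([-1.37893479e+00,  2.64603705e-01,  1.60504957e+00, -1.89810498e-06,
        1.27369984e+00, -3.69076714e-02]), 'dq': array([-0.00206693, -0.00240718, -0.00369951,  0.0008512 ,  0.00110767,
       -0.00154821]), 'tau': array([ 3.13512510e-04, -5.02846205e+01, -3.57469046e+01,  7.28279888e-02,
        2.49538984e-02, -1.00226518e-04]), 'tcp_pos': array([ 0.15298552, -0.65698839,  0.30166381]), 'tool_rot': array([[-9.73946135e-01, -3.37477567e-04,  2.26779216e-01],
       [-2.26779458e-01,  1.72781005e-03, -9.73944604e-01],
       [-6.31469535e-05, -9.99998450e-01, -1.75932690e-03]]), 'wrist_force': array([ 0.40815024, -0.36765534, -0.75175624]), 'wrist_torque': array([ 0.02498755,  0.00574124, -0.00750795]), 'opening': 0.08814803456566754}
```

View pics/scene0.png

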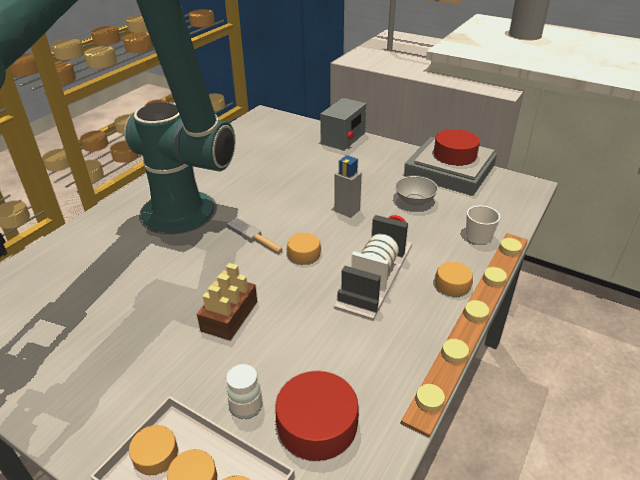

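View pics/top0.png

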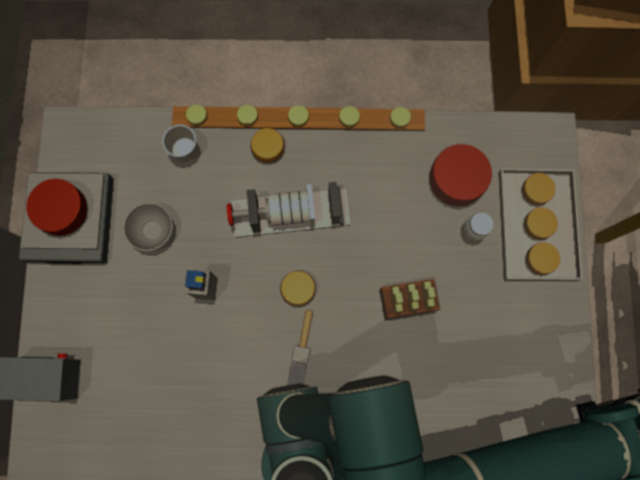

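View pics/wrist0.png

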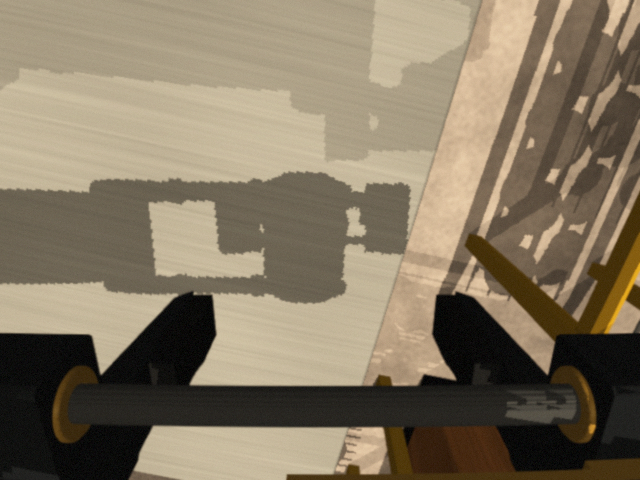

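Run:
```python
from h import *
c=load('top0');i=cv2.imread('pics/top0.png')
for n,(x,y,w,h) in dict(a=(220,160,140,90),b=(170,250,60,60),d=(370,265,80,64)).items():
    k=min(800//w,600//h);cv2.imwrite(f'pics/crop_{n}.png',cv2.resize(i[y:y+h,x:x+w],None,fx=k,fy=k,interpolation=cv2.INTER_CUBIC))
for nm,u,v,z in [('gap',322,205,.1),('walltop',335,203,.1),('cheese',298,288,.042),('rack tab0',398,298,.126),('tab1',414,296,.126),('tab2',430,294,.126),('wedge top',195,279,.175),('stripe',200,281,.175),('jar',480,226,.095),('bowl',150,228,.05)]:
    print(nm,onz(c,u,v,z).round(3))
```

```text
gap [ 0.64  -0.039  0.1  ]
walltop [ 0.646 -0.072  0.1  ]
cheese [0.436 0.019 0.042]
rack tab0 [ 0.404 -0.224  0.126]
tab1 [ 0.409 -0.263  0.126]
tab2 [ 0.414 -0.302  0.126]
wedge top [0.438 0.258 0.175]
stripe [0.433 0.246 0.175]
jar [ 0.592 -0.44   0.095]
bowl [0.587 0.406 0.05 ]
```

View pics/crop_a.png

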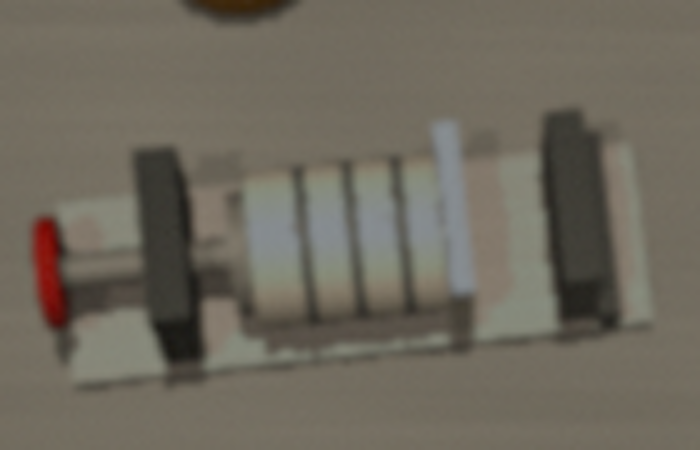

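View pics/crop_d.png

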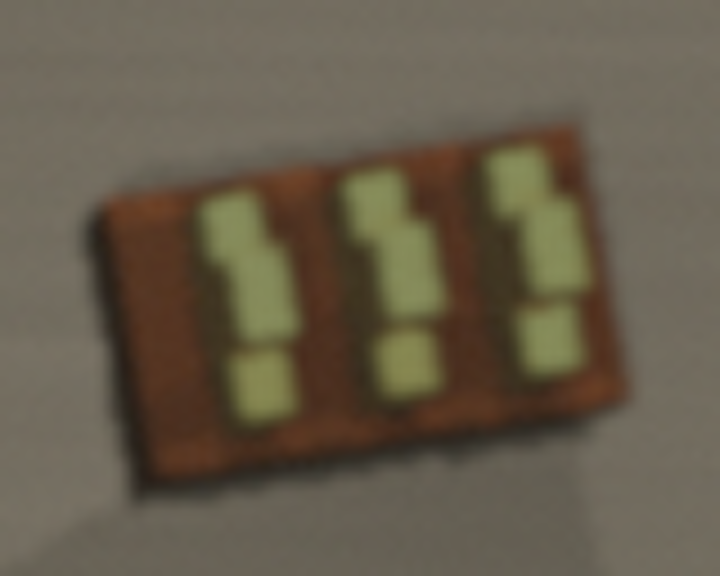

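View pics/crop_b.png

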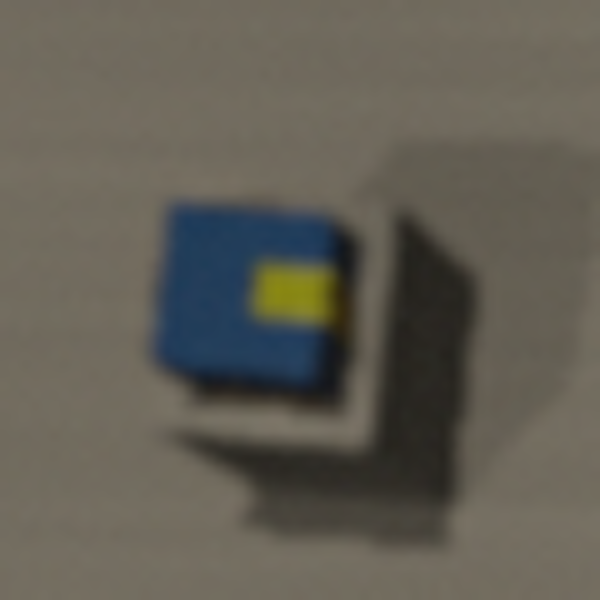

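Request:
play_rows --series '[[[0.026, -0.038, 0.0068], [0, 0, 9], 0.088], [[0.07, 0.04, 0.02], [0, 0, 18], 0.088], [[0.1, 0.08, 0.04], [0, 0, 27], 0.088], [[0.13, 0.13, 0.06], [0, 0, 36], 0.088], [[0.155, 0.185, 0.07], [0, 0, 45], 0.088]]'

```text
time: 0.78
tcp_pos: [0.3022, -0.4854, 0.3701]
tool_rot: [[-0.524, 0.001, 0.852], [-0.852, -0.0, -0.524], [0.0, -1.0, 0.001]]
wrist_force: [0.6, -0.2, 0.3]
opening: 0.0876
```

Request:
play_rows --series '[[[0.03, 0.05, 0], [0, 0, 10], 0.088], [[0.06, 0.1, 0], [0, 0, 20], 0.088], [[0.08, 0.15, 0], [0, 0, 30], 0.088], [[0.1, 0.19, 0], [0, 0, 41], 0.088], [[0.1, 0.19, 0], [0, 0, 41], 0.088]]'

```text
time: 1.4
tcp_pos: [0.4019, -0.2943, 0.3694]
tool_rot: [[0.163, 0.0, 0.987], [-0.987, 0.001, 0.163], [-0.001, -1.0, 0.0]]
wrist_force: [0.1, -0.6, 0.1]
opening: 0.0881
```

Run:
```python
from h import *
c=snap('wrist','w1');s=status.get_state();print(s['time'],s['tcp_pos'],s['tool_rot'],s['joints'])
```

```text
1.45 [ 0.40140494 -0.29573321  0.36938631] [[ 1.60206086e-01 -1.92386656e-04  9.87083569e-01]
 [-9.87083529e-01 -3.78502501e-04  1.60206005e-01]
 [ 3.42792102e-04 -9.99999910e-01 -2.50540103e-04]] [-6.84696237e-01 -1.10489781e-01  1.88337619e+00 -4.23490927e-04
  1.36861591e+00 -8.45510615e-01]
```

View pics/w1.png

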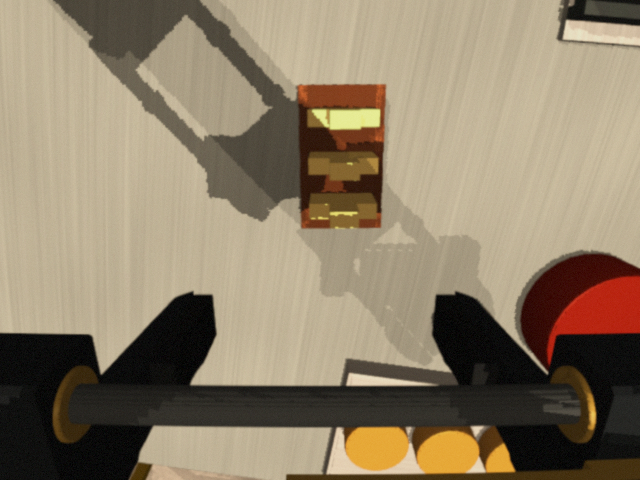

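Run:
```python
from h import *
c=load('w1');i=cv2.imread('pics/w1.png')
cv2.imwrite('pics/cw1.png',cv2.resize(i[75:235,270:410],None,fx=3.7,fy=3.7,interpolation=cv2.INTER_CUBIC))
for u,v in [(298,86),(385,85),(380,226),(302,226)]: print(onz(c,u,v,.058).round(4))
```

```text
[ 0.3642 -0.2056  0.058 ]
[ 0.442  -0.1918  0.058 ]
[ 0.4647 -0.3237  0.058 ]
[ 0.3874 -0.3365  0.058 ]
```

View pics/cw1.png

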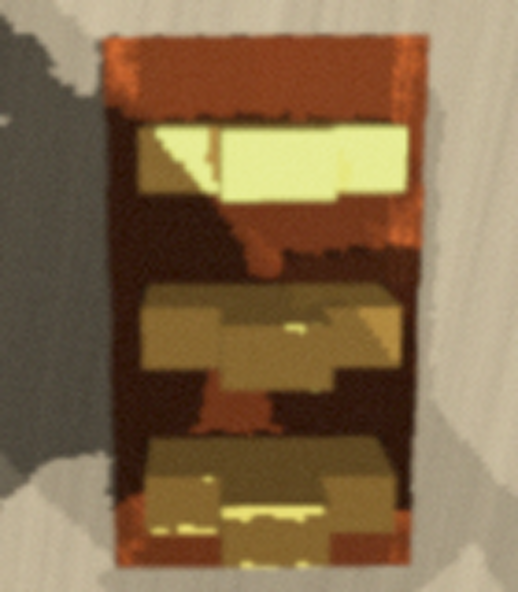

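Run:
```python
from h import *
c=load('w1');a=np.deg2rad(9.8);X=np.array([np.cos(a),np.sin(a)]);Y=np.array([-X[1],X[0]]);C=np.array([.4146,-.2644])
for l,r,b in[(220,338,202),(220,334,391),(222,328,565)]:
    p=[onz(c,270+u/3.7,75+b/3.7,.126)[:2] for u in(l,r)]
    m=(p[0]+p[1])/2+.007*Y
    print(np.linalg.norm(p[1]-p[0]).round(4),m.round(4),((m-C)@X).round(4),((m-C)@Y).round(4))
```

```text
0.0247 [ 0.4082 -0.226 ] 0.0002 0.0389
0.0247 [ 0.4149 -0.2654] 0.0001 -0.001
0.0238 [ 0.4215 -0.3043] -0.0 -0.0405
```

Request:
play_rows --series '[[[0.045, 0.035, -0.01], [0, 0, -1], 0.088], [[0.095, 0.07, -0.02], [0, 0, -2], 0.088], [[0.14, 0.105, -0.04], [0, 0, -3], 0.088], [[0.19, 0.14, -0.06], [0, 0, -3.6], 0.088], [[0.235, 0.175, -0.09], [0, 0, -3.6], 0.088]]'

```text
time: 2.08
tcp_pos: [0.6356, -0.1246, 0.2811]
tool_rot: [[0.093, 0.002, 0.996], [-0.996, -0.001, 0.093], [0.001, -1.0, 0.002]]
wrist_force: [1.2, -1.0, 0.3]
opening: 0.0883
```

Request:
play_rows --series '[[[0, 0, 0], [0, 0, 0], 0.088], [[0, 0, 0], [0, 0, 0], 0.088]]'

```text
time: 2.33
tcp_pos: [0.6332, -0.1251, 0.2806]
tool_rot: [[0.095, -0.002, 0.996], [-0.996, -0.001, 0.095], [0.0, -1.0, -0.002]]
wrist_force: [0.3, -0.3, 0.1]
opening: 0.088
```

Run:
```python
from h import *
c=snap('wrist','w2');s=status.get_state();print(s['time'],s['tcp_pos'],s['tool_rot'],s['joints'])
```

```text
2.375 [ 0.63314989 -0.12540718  0.28158095] [[ 9.39493310e-02  3.50253933e-05  9.95576979e-01]
 [-9.95576701e-01 -7.45504903e-04  9.39493310e-02]
 [ 7.45498131e-04 -9.99999721e-01 -3.51692214e-05]] [-2.33818005e-01  2.22060662e-01  1.69480441e+00 -7.62354630e-04
  1.22452087e+00 -3.27647441e-01]
```

View pics/w2.png

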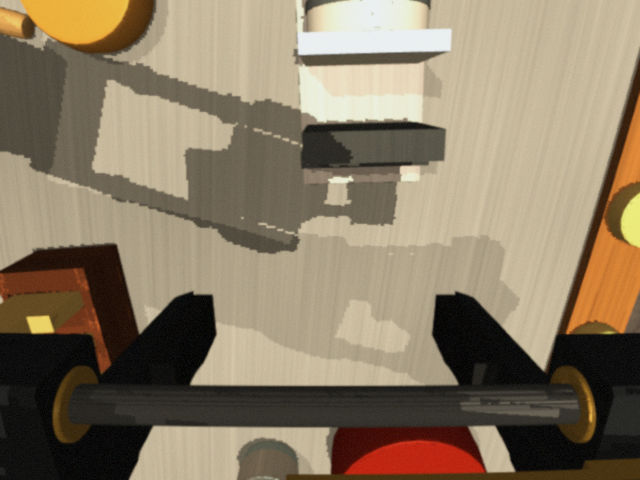

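Run:
```python
from h import *
i=cv2.imread('pics/w2.png')
cv2.imwrite('pics/cw2.png',cv2.resize(i[20:190,290:460],None,fx=3.5,fy=3.5,interpolation=cv2.INTER_CUBIC))
```

```text
(no output)
```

View pics/cw2.png

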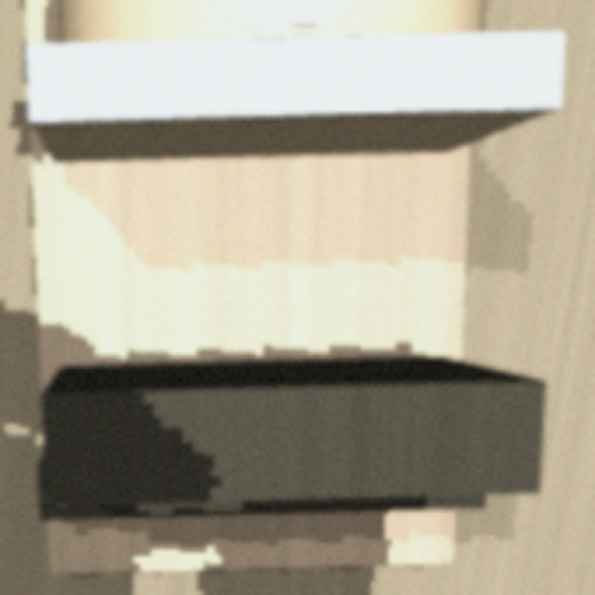

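Run:
```python
from h import *
c=load('w2')
P=lambda u,v,z:onz(c,290+u/3.5,20+v/3.5,z)[:2]
m=[P(30,123,.1),P(563,107,.1)];w=[P(45,393,.1),P(545,380,.1)]
mb=[P(53,158,.01),P(450,150,.01)];wb=[P(62,368,.01),P(450,358,.01)]
for q in(m,w,mb,wb):
    d=q[1]-q[0];print(np.round(q,4).tolist(),np.linalg.norm(d).round(4),np.degrees(np.arctan2(d[1],d[0])).round(2))
d=(w[1]-w[0]);d/=np.linalg.norm(d);n=np.array([-d[1],d[0]])
print(((np.mean(m,0)-np.mean(w,0))@n),((np.mean(mb,0)-np.mean(wb,0))@n),(np.mean(m,0)+np.mean(w,0))/2)
t=load('top0')
tm=[(220+454/5,160+180/5)]
```

```text
[[0.6084, -0.0202], [0.6985, -0.0087]] 0.0908 7.3
[[0.6146, -0.0649], [0.7035, -0.0539]] 0.0895 7.04
[[0.6082, -0.0189], [0.6988, -0.0083]] 0.0912 6.69
[[0.6142, -0.0656], [0.7061, -0.0543]] 0.0927 6.99
0.04527007648813779 0.046811664535172076 [ 0.65624184 -0.0369346 ]
```

Request:
play_rows --series '[[[-0.055, -0.025, 0], [0, 0, 1], 0.07], [[-0.11, -0.05, 0], [0, 0, 2], 0.07], [[-0.16, -0.075, 0], [0, 0, 3], 0.07], [[-0.205, -0.0926, -0.02], [0, 0, 4.4], 0.07], [[-0.225, -0.1006, -0.04], [0, 0, 4.4], 0.07]]'

```text
time: 3.0
tcp_pos: [0.4057, -0.2264, 0.2426]
tool_rot: [[0.168, 0.003, 0.986], [-0.986, -0.003, 0.168], [0.003, -1.0, 0.002]]
wrist_force: [-0.0, 0.5, -0.1]
opening: 0.07
```

Request:
play_rows --series '[[[0, 0, 0], [0, 0, 0], 0.07], [[0, 0, 0], [0, 0, 0], 0.07]]'

```text
time: 3.25
tcp_pos: [0.4092, -0.2252, 0.2429]
tool_rot: [[0.17, 0.003, 0.985], [-0.985, -0.002, 0.17], [0.002, -1.0, 0.003]]
wrist_force: [0.2, -0.7, 0.3]
opening: 0.0705
```

```bash
cat >> h.py <<'E'
def st(tx=None,yaw=None):
    s=status.get_state();p=np.array(s['tcp_pos']);R=np.array(s['tool_rot']);y=np.degrees(np.arctan2(R[1,2],R[0,2]))
    print('t',round(s['time'],2),'p',p.round(4),'yaw',y.round(2),'ydir',R[:,1].round(3),'F',np.round(s['wrist_force'],1),'M',np.round(s['wrist_torque'],2),'op',round(s['opening'],4))
    if tx is not None: print('delta',(np.array(tx)-p).round(4), None if yaw is None else round(yaw-y,2))
E
python3 -c "
from h import *
st([.4082,-.2260,.166],9.8);snap('wrist','w3')"
```

```text
t 3.25 p [ 0.4092 -0.2252  0.2429] yaw 9.81 ydir [ 0.003 -0.002 -1.   ] F [ 0.2 -0.7  0.3] M [-0.01 -0.15  0.06] op 0.0705
delta [-0.001  -0.0008 -0.0769] -0.01
```

View pics/w3.png

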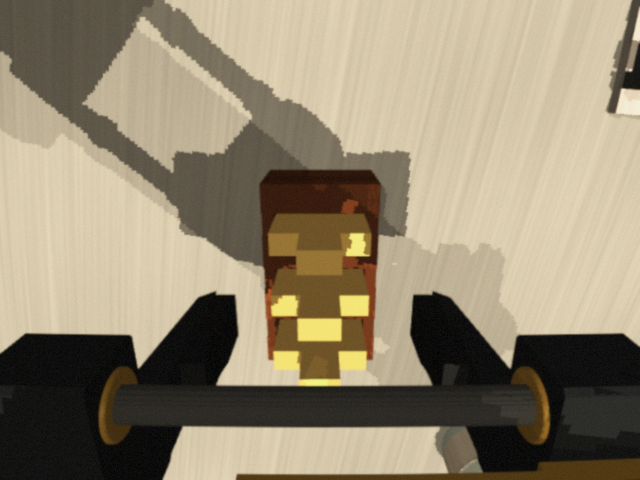

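```bash
python3 -c "
from h import *
c=load('w3');print(proj(c,[.4082,-.226,.126]));a=np.deg2rad(9.8)
for s in(1,-1): print(proj(c,[.4082+.007*s*-np.sin(a),-.226+.007*s*np.cos(a),.126]))"
```

```text
[320.03747935 262.6112043 ]
[319.99822573 250.1026057 ]
[320.07623471 274.85983619]
```

Request:
play_rows --series '[[[-0.001, -0.0008, -0.035], [0, 0, 0], 0.06], [[-0.001, -0.0008, -0.06], [0, 0, 0], 0.05], [[-0.001, -0.0008, -0.0769], [0, 0, 0], 0.05], [[-0.001, -0.0008, -0.0769], [0, 0, 0], 0.05], [[-0.001, -0.0008, -0.0769], [0, 0, 0], 0.05]]'

```text
time: 3.92
tcp_pos: [0.4084, -0.2254, 0.1652]
tool_rot: [[0.173, 0.001, 0.985], [-0.985, -0.001, 0.173], [0.001, -1.0, 0.001]]
wrist_force: [-0.0, 0.3, 0.6]
opening: 0.0501
```

```bash
python3 -c "
from h import *
st([.4082,-.2260,.166],9.8);snap('wrist','w4')"
```

```text
t 3.92 p [ 0.4084 -0.2254  0.1652] yaw 9.93 ydir [ 0.001 -0.001 -1.   ] F [-0.   0.3  0.6] M [-0.08 -0.14 -0.03] op 0.0501
delta [-0.0002 -0.0006  0.0008] -0.13
```

View pics/w4.png

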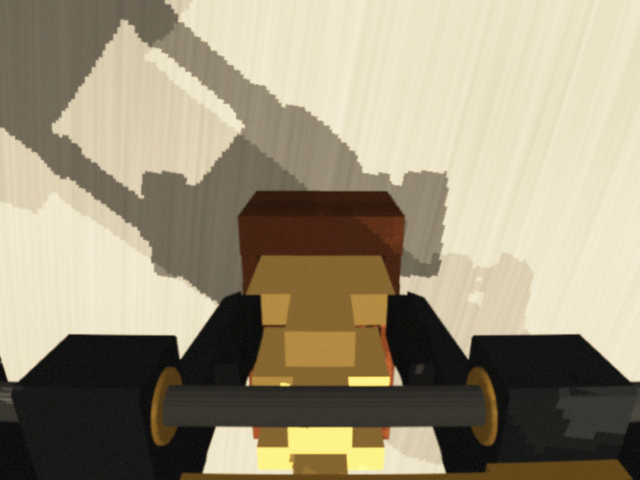

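Request:
play_rows --series '[[[0, 0, 0], [0, 0, 0], 0.015], [[0, 0, 0], [0, 0, 0], 0.015], [[0, 0, 0], [0, 0, 0], 0.015], [[0, 0, 0], [0, 0, 0], 0.015]]' --grip_force 40

```text
time: 4.47
tcp_pos: [0.4076, -0.2252, 0.1645]
tool_rot: [[0.172, 0.0, 0.985], [-0.985, -0.0, 0.172], [0.0, -1.0, 0.0]]
wrist_force: [-0.1, -0.5, 0.8]
opening: 0.0233
```

Request:
play_rows --series '[[[0, 0, 0.01], [0, 0, 0], 0.015], [[0, 0, 0.04], [0, 0, 0], 0.015], [[0, 0, 0.085], [0, 0, 0], 0.015], [[0, 0, 0.125], [0, 0, 0], 0.015], [[0, 0, 0.125], [0, 0, 0], 0.015]]'

```text
time: 5.1
tcp_pos: [0.4094, -0.2262, 0.2937]
tool_rot: [[0.172, 0.007, 0.985], [-0.985, -0.004, 0.172], [0.006, -1.0, 0.006]]
wrist_force: [0.2, -0.1, -0.7]
opening: 0.0239
```

```bash
python3 -c "
from h import *
st();snap('wrist','w5')
W=np.array([.6591,-.0594]);a=np.deg2rad(7);Y=np.array([-np.sin(a),np.cos(a)]);print(W+Y*.011,W+Y*.007, W+Y*.025)"
```

```text
t 5.1 p [ 0.4094 -0.2262  0.2937] yaw 9.91 ydir [ 0.007 -0.004 -1.   ] F [ 0.2 -0.1 -0.7] M [-0.06 -0.1  -0.05] op 0.0239
[ 0.65775944 -0.04848199] [ 0.65824691 -0.05245218] [ 0.65605327 -0.03458635]
```

View pics/w5.png

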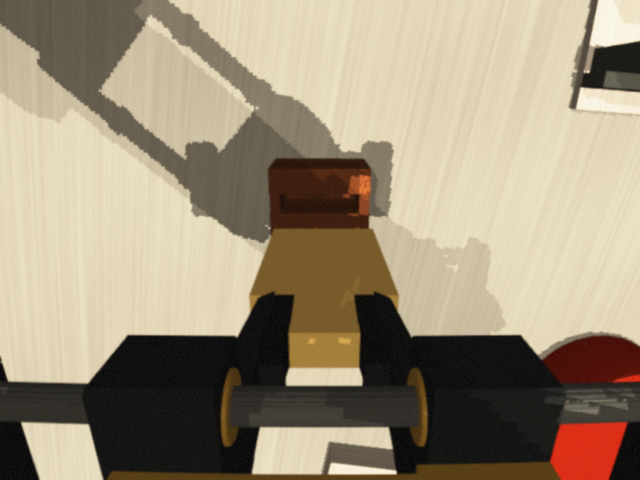

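Request:
play_rows --series '[[[0.045, 0.033, 0], [0, 0, -1], 0.015], [[0.095, 0.07, 0], [0, 0, -2], 0.015], [[0.145, 0.105, 0], [0, 0, -2.9], 0.015], [[0.195, 0.142, 0], [0, 0, -2.9], 0.015], [[0.235, 0.17, 0], [0, 0, -2.9], 0.015]]'

```text
time: 5.78
tcp_pos: [0.6431, -0.0532, 0.2863]
tool_rot: [[0.123, -0.004, 0.992], [-0.992, 0.001, 0.123], [-0.001, -1.0, -0.004]]
wrist_force: [0.0, -0.8, -0.8]
opening: 0.0234
```

Request:
play_rows --series '[[[0.01, 0.01, 0], [0, 0, 0], 0.015], [[0.01, 0.01, 0], [0, 0, 0], 0.015], [[0.01, 0.01, 0], [0, 0, 0], 0.015]]'

```text
time: 6.15
tcp_pos: [0.6512, -0.046, 0.2883]
tool_rot: [[0.121, -0.002, 0.993], [-0.993, -0.0, 0.121], [-0.0, -1.0, -0.002]]
wrist_force: [-0.5, -0.7, 0.2]
opening: 0.0238
```

```bash
python3 -c "
from h import *
st([.6575,-.0465,.1685],7);snap('wrist','w6');snap('scene','s6')
i=cv2.imread('pics/s6.png');cv2.imwrite('pics/cs6.png',cv2.resize(i[160:330,280:460],None,fx=3.5,fy=3.5,interpolation=cv2.INTER_CUBIC))"
```

```text
t 6.15 p [ 0.6512 -0.046   0.2883] yaw 6.97 ydir [-0.002 -0.    -1.   ] F [-0.5 -0.7  0.2] M [-0.06 -0.1  -0.02] op 0.0238
delta [ 0.0063 -0.0005 -0.1198] 0.03
```

View pics/w6.png

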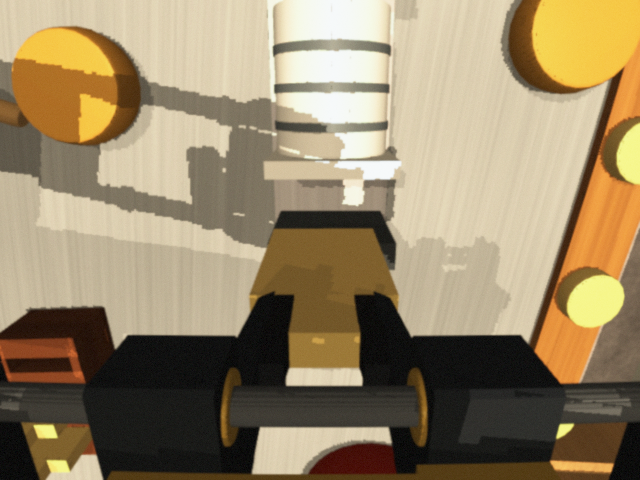

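View pics/cs6.png

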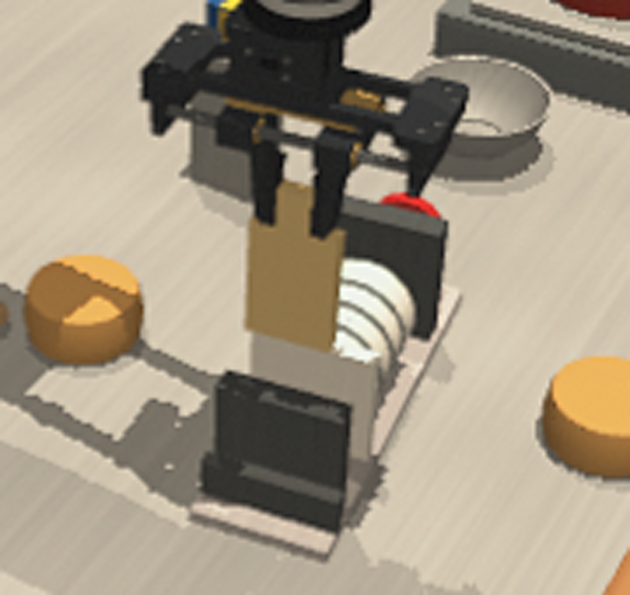

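```bash
python3 -c "
from h import *
c=load('w6')
for P in([.6084,-.0202,.1],[.6985,-.0087,.1],[.6146,-.0649,.1],[.7035,-.0539,.1],[.6142,-.0656,.01]): print(proj(c,P))
i=cv2.imread('pics/w6.png');cv2.imwrite('pics/cw6.png',cv2.resize(i[140:290,240:420],None,fx=4,fy=4))"
```

```text
[264.59943724 179.09300393]
[400.78336977 178.44768307]
[268.49977409 242.946938  ]
[396.31689788 242.84012937]
[280.86170955 210.92353153]
```

View pics/cw6.png

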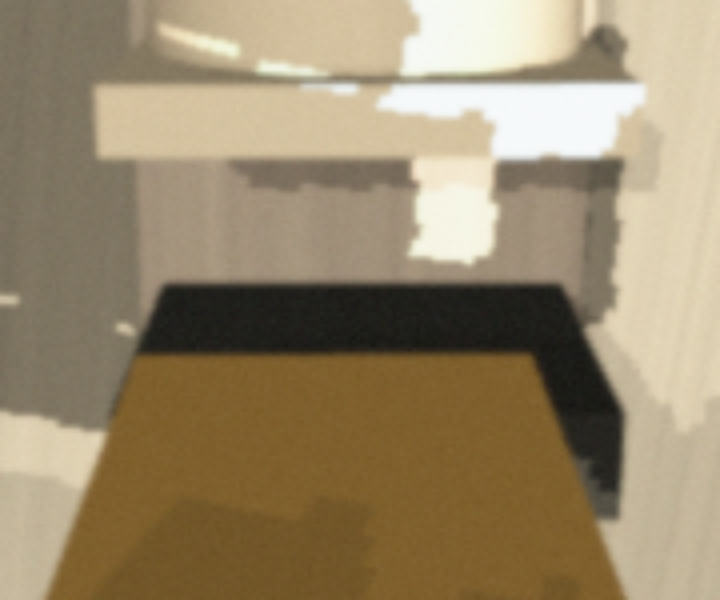

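```bash
python3 -c "
from h import *
c=load('w6');a=np.deg2rad(7);X=np.array([np.cos(a),np.sin(a)]);Y=np.array([-X[1],X[0]]);W=np.array([.6591,-.0594])
for u in(240+137/4,240+533/4):
  p=onz(c,u,140+353/4,.1318)[:2];print((p-W)@X,(p-W)@Y)"
```

```text
-0.03629400488207503 0.0206133754761733
0.024227432401736672 0.020613337407441965
```

Request:
play_rows --series '[[[0.0063, 0.001, -0.03], [0, 0, 0], 0.015], [[0.0063, 0.001, -0.06], [0, 0, 0], 0.015], [[0.0063, 0.001, -0.09], [0, 0, 0], 0.015], [[0.0063, 0.001, -0.112], [0, 0, 0], 0.015], [[0.0063, 0.001, -0.112], [0, 0, 0], 0.015]]'

```text
time: 6.88
tcp_pos: [0.6571, -0.0446, 0.1751]
tool_rot: [[0.121, -0.004, 0.993], [-0.993, 0.0, 0.121], [-0.001, -1.0, -0.004]]
wrist_force: [-0.2, -0.2, 0.2]
opening: 0.0236
```

```bash
python3 -c "
from h import *
st([.6575,-.0465,.1685],7);snap('wrist','w7');snap('scene','s7')
i=cv2.imread('pics/s7.png');cv2.imwrite('pics/cs7.png',cv2.resize(i[160:330,280:460],None,fx=3.5,fy=3.5,interpolation=cv2.INTER_CUBIC))"
```

```text
t 6.88 p [ 0.6571 -0.0446  0.1751] yaw 6.96 ydir [-0.004  0.    -1.   ] F [-0.2 -0.2  0.2] M [-0.04 -0.07  0.05] op 0.0236
delta [ 0.0004 -0.0019 -0.0066] 0.04
```

View pics/w7.png

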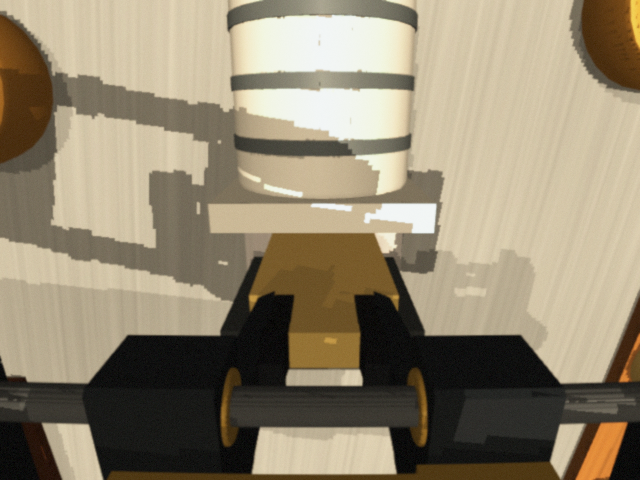

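View pics/cs7.png

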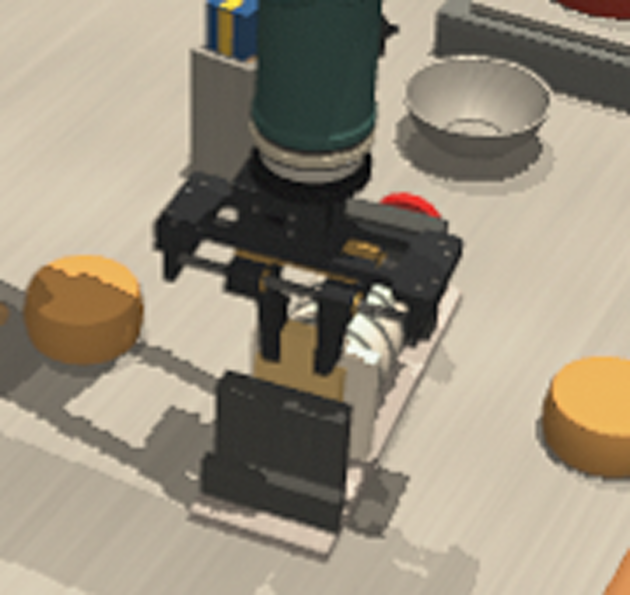

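Request:
play_rows --series '[[[0, 0, -0.004], [0, 0, 0], 0.015], [[0.0005, -0.003, -0.0065], [0, 0, 0], 0.015], [[0.001, -0.006, -0.0065], [0, 0, 0], 0.015], [[0.001, -0.007, -0.0065], [0, 0, 0], 0.015], [[0.001, -0.007, -0.0065], [0, 0, 0], 0.015]]'

```text
time: 7.6
tcp_pos: [0.6599, -0.0513, 0.1708]
tool_rot: [[0.122, 0.0, 0.993], [-0.993, 0.0, 0.122], [-0.0, -1.0, 0.0]]
wrist_force: [-0.1, -0.3, -0.9]
opening: 0.0236
```

Request:
play_rows --series '[[[0, -0.001, 0], [0, 0, 0], 0.015], [[0, -0.001, 0], [0, 0, 0], 0.015]]'

```text
time: 7.85
tcp_pos: [0.6599, -0.0519, 0.1708]
tool_rot: [[0.122, 0.0, 0.993], [-0.993, 0.0, 0.122], [-0.0, -1.0, 0.0]]
wrist_force: [-0.0, -0.0, -0.3]
opening: 0.0236
```

Request:
play_rows --series '[[[0, -0.001, -0.001], [0, 0, 0], 0.015], [[0, -0.002, -0.002], [0, 0, 0], 0.015], [[0, -0.002, -0.002], [0, 0, 0], 0.015]]'

```text
time: 8.22
tcp_pos: [0.66, -0.0523, 0.1692]
tool_rot: [[0.122, 0.0, 0.993], [-0.993, 0.003, 0.122], [-0.003, -1.0, 0.001]]
wrist_force: [-0.9, 6.5, 2.0]
opening: 0.0239
```

```bash
python3 -c "
from h import *
st();snap('wrist','w8')"
```

```text
t 8.22 p [ 0.66   -0.0523  0.1692] yaw 7.0 ydir [ 0.     0.003 -1.   ] F [-0.9  6.5  2. ] M [1.15 0.06 0.06] op 0.0239
```

View pics/w8.png

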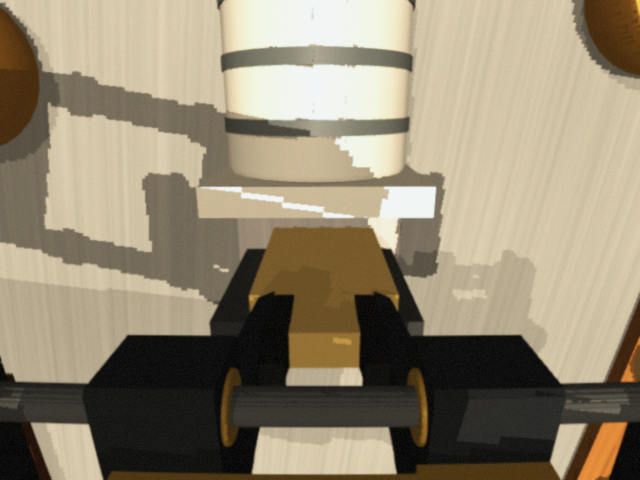

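Request:
play_rows --series '[[[0, 0.001, -0.0015], [0, 0, 0], 0.015], [[0, 0.001, -0.003], [0, 0, 0], 0.015], [[0, 0.001, -0.0035], [0, 0, 0], 0.015], [[0, 0.001, -0.0035], [0, 0, 0], 0.015]]'

```text
time: 8.78
tcp_pos: [0.66, -0.0522, 0.1664]
tool_rot: [[0.122, 0.0, 0.993], [-0.993, 0.002, 0.122], [-0.002, -1.0, 0.001]]
wrist_force: [-2.0, 6.1, 6.3]
opening: 0.0235
```

Request:
play_rows --series '[[[0, 0, 0], [0, 0, 0], 0.05], [[0, 0, 0], [0, 0, 0], 0.05], [[0, 0, 0.02], [0, 0, 0], 0.05], [[0, 0, 0.05], [0, 0, 0], 0.05], [[0, 0, 0.1], [0, 0, 0], 0.05]]'

```text
time: 9.4
tcp_pos: [0.6589, -0.0534, 0.2653]
tool_rot: [[0.122, -0.003, 0.993], [-0.993, -0.0, 0.122], [-0.0, -1.0, -0.003]]
wrist_force: [0.7, -0.1, -0.0]
opening: 0.0502
```

```bash
python3 -c "
from h import *
a=np.deg2rad(9.8);Y=np.array([-np.sin(a),np.cos(a)])
print(np.array([.4082,-.2260])-.0398*Y)
st([.4149,-.2652,.166],9.8);snap('wrist','w9')"
```

```text
[ 0.41497434 -0.26521923]
t 9.4 p [ 0.6589 -0.0534  0.2653] yaw 6.99 ydir [-0.003 -0.    -1.   ] F [ 0.7 -0.1 -0. ] M [-0.09 -0.12 -0.01] op 0.0502
delta [-0.244  -0.2118 -0.0993] 2.81
```

View pics/w9.png

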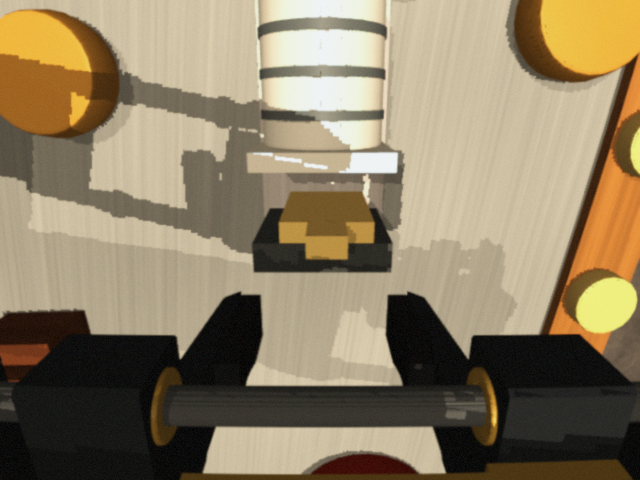

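Request:
play_rows --series '[[[-0.05, -0.043, 0.01], [0, 0, 1], 0.05], [[-0.1, -0.086, 0.01], [0, 0, 2], 0.05], [[-0.145, -0.126, 0.01], [0, 0, 2.8], 0.05], [[-0.19, -0.165, 0], [0, 0, 2.8], 0.05], [[-0.225, -0.195, -0.01], [0, 0, 2.8], 0.05]]'

```text
time: 10.07
tcp_pos: [0.4334, -0.2499, 0.2568]
tool_rot: [[0.17, 0.002, 0.985], [-0.985, -0.002, 0.17], [0.003, -1.0, 0.002]]
wrist_force: [0.2, -0.9, -0.8]
opening: 0.0504
```

Request:
play_rows --series '[[[-0.019, -0.0168, 0], [0, 0, 0], 0.05], [[-0.019, -0.0168, 0], [0, 0, 0], 0.05], [[-0.019, -0.0168, 0], [0, 0, 0], 0.05]]'

```text
time: 10.45
tcp_pos: [0.4165, -0.2651, 0.2563]
tool_rot: [[0.17, 0.002, 0.985], [-0.985, -0.001, 0.17], [0.001, -1.0, 0.002]]
wrist_force: [0.4, 0.4, 0.4]
opening: 0.0502
```

```bash
python3 -c "
from h import *
st([.4149,-.2652,.166],9.8);snap('wrist','w10')"
```

```text
t 10.45 p [ 0.4165 -0.2651  0.2563] yaw 9.78 ydir [ 0.002 -0.001 -1.   ] F [0.4 0.4 0.4] M [-0.04 -0.15 -0.03] op 0.0502
delta [-0.0016 -0.0001 -0.0903] 0.02
```

View pics/w10.png

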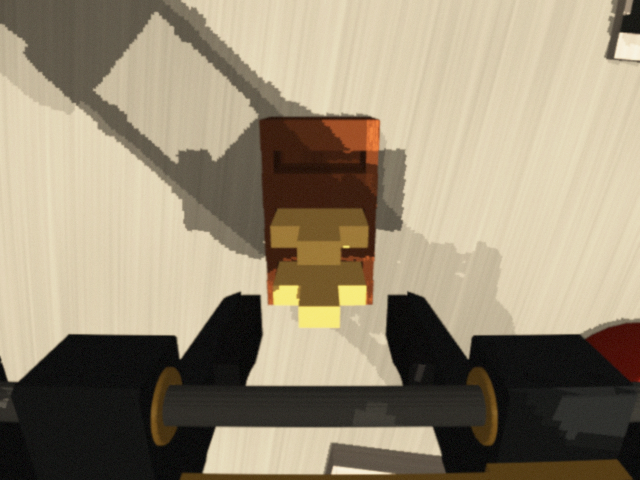

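Board 1's tab is at (320,252), the same place relative to the tool as before. Descend.

Request:
play_rows --series '[[[-0.0012, 0, -0.05], [0, 0, 0], 0.05], [[-0.0012, 0, -0.08], [0, 0, 0], 0.05], [[-0.0012, 0, -0.091], [0, 0, 0], 0.05], [[-0.0012, 0, -0.091], [0, 0, 0], 0.05], [[-0.0012, 0, -0.091], [0, 0, 0], 0.05]]'

```text
time: 11.12
tcp_pos: [0.4157, -0.2651, 0.1653]
tool_rot: [[0.171, 0.002, 0.985], [-0.985, -0.001, 0.171], [0.001, -1.0, 0.001]]
wrist_force: [-0.1, 0.5, 0.1]
opening: 0.0504
```

Request:
play_rows --series '[[[0, 0, 0], [0, 0, 0], 0.015], [[0, 0, 0], [0, 0, 0], 0.015], [[0, 0, 0], [0, 0, 0], 0.015], [[0, 0, 0], [0, 0, 0], 0.015]]' --grip_force 40

```text
time: 11.62
tcp_pos: [0.4147, -0.265, 0.1645]
tool_rot: [[0.17, 0.0, 0.985], [-0.985, -0.0, 0.17], [0.0, -1.0, 0.0]]
wrist_force: [-1.0, 0.4, 0.3]
opening: 0.0239
```

Request:
play_rows --series '[[[0, 0, 0.01], [0, 0, 0], 0.015], [[0, 0, 0.04], [0, 0, 0], 0.015], [[0, 0, 0.085], [0, 0, 0], 0.015], [[0, 0, 0.13], [0, 0, 0], 0.015], [[0, 0, 0.15], [0, 0, 0], 0.015]]'

```text
time: 12.25
tcp_pos: [0.4155, -0.2656, 0.3182]
tool_rot: [[0.17, 0.004, 0.985], [-0.985, -0.003, 0.17], [0.004, -1.0, 0.004]]
wrist_force: [0.2, -0.0, -1.7]
opening: 0.0236
```

```bash
python3 -c "
from h import *
st([.6561,-.0350,.1664],7);snap('wrist','w11')"
```

```text
t 12.25 p [ 0.4155 -0.2656  0.3182] yaw 9.8 ydir [ 0.004 -0.003 -1.   ] F [ 0.2 -0.  -1.7] M [-0.05 -0.12  0.1 ] op 0.0236
delta [ 0.2406  0.2306 -0.1518] -2.8
```

View pics/w11.png

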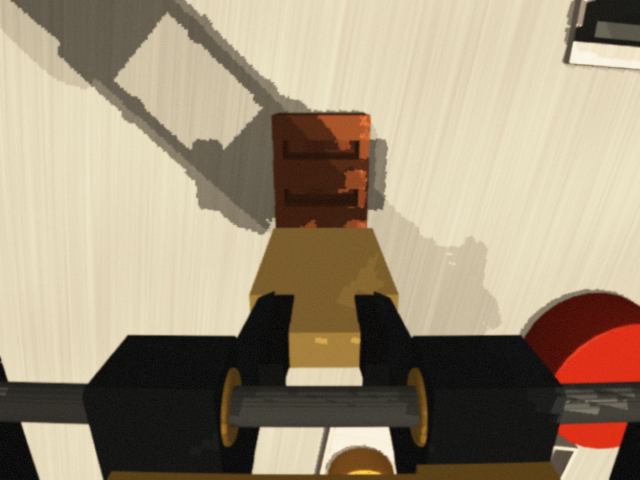

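Request:
play_rows --series '[[[0.045, 0.043, 0], [0, 0, -1], 0.015], [[0.09, 0.086, 0], [0, 0, -2], 0.015], [[0.135, 0.13, 0], [0, 0, -2.8], 0.015], [[0.18, 0.173, 0], [0, 0, -2.8], 0.015], [[0.22, 0.211, 0], [0, 0, -2.8], 0.015]]'

```text
time: 12.92
tcp_pos: [0.6357, -0.052, 0.3135]
tool_rot: [[0.123, -0.001, 0.992], [-0.992, 0.0, 0.123], [-0.0, -1.0, -0.001]]
wrist_force: [-0.1, -0.7, -0.4]
opening: 0.0238
```

Request:
play_rows --series '[[[0.022, 0.021, -0.01], [0, 0, 0], 0.015], [[0.022, 0.021, -0.01], [0, 0, 0], 0.015], [[0.022, 0.021, -0.01], [0, 0, 0], 0.015]]'

```text
time: 13.3
tcp_pos: [0.6559, -0.0333, 0.3036]
tool_rot: [[0.122, -0.002, 0.993], [-0.993, -0.0, 0.122], [0.0, -1.0, -0.002]]
wrist_force: [-0.4, -0.4, -0.5]
opening: 0.0234
```

```bash
python3 -c "
from h import *
st([.6577,-.0334,.1664],7);c=snap('wrist','w12')
for P in([.6084,-.0202,.1],[.6985,-.0087,.1]): print(proj(c,P))"
```

```text
t 13.3 p [ 0.6559 -0.0333  0.3036] yaw 7.02 ydir [-0.002 -0.    -1.   ] F [-0.4 -0.4 -0.5] M [-0.05 -0.13  0.08] op 0.0234
delta [ 1.800e-03 -1.000e-04 -1.372e-01] -0.02
[259.46839367 191.75857794]
[387.1828625  191.23008989]
```

View pics/w12.png

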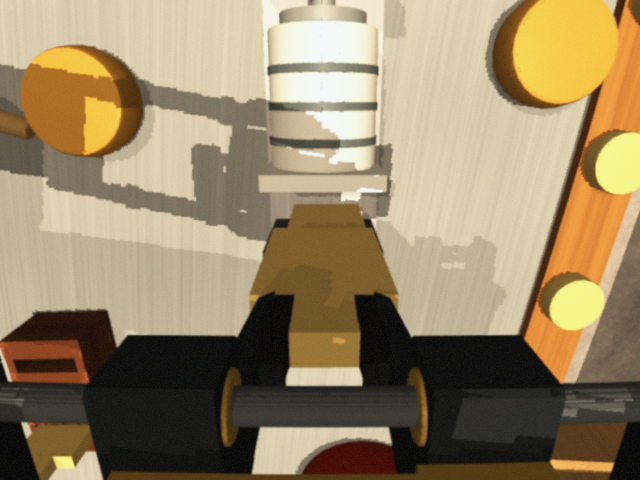

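Request:
play_rows --series '[[[0.0018, 0, -0.03], [0, 0, 0], 0.015], [[0.0018, 0, -0.06], [0, 0, 0], 0.015], [[0.0018, 0, -0.09], [0, 0, 0], 0.015], [[0.0018, 0, -0.115], [0, 0, 0], 0.015], [[0.0018, 0, -0.127], [0, 0, 0], 0.015]]'

```text
time: 13.98
tcp_pos: [0.657, -0.0341, 0.1761]
tool_rot: [[0.12, -0.002, 0.993], [-0.993, -0.0, 0.12], [-0.0, -1.0, -0.002]]
wrist_force: [-0.6, 0.6, -1.1]
opening: 0.0235
```

Request:
play_rows --series '[[[0, -0.001, -0.003], [0, 0, 0], 0.015], [[0, -0.003, -0.006], [0, 0, 0], 0.015], [[0.0003, -0.004, -0.006], [0, 0, 0], 0.015], [[0.0003, -0.004, -0.006], [0, 0, 0], 0.015]]'

```text
time: 14.48
tcp_pos: [0.6591, -0.0359, 0.1729]
tool_rot: [[0.122, 0.001, 0.993], [-0.993, 0.002, 0.122], [-0.002, -1.0, 0.001]]
wrist_force: [-2.7, 4.5, 1.6]
opening: 0.0234
```

```bash
python3 -c "
from h import *
st([.6583,-.0384,.1664],7);c=snap('wrist','w13')"
```

```text
t 14.47 p [ 0.6591 -0.0359  0.1729] yaw 6.99 ydir [ 0.001  0.002 -1.   ] F [-2.7  4.5  1.6] M [ 0.67  0.23 -0.06] op 0.0234
delta [-0.0008 -0.0025 -0.0065] 0.01
```

View pics/w13.png

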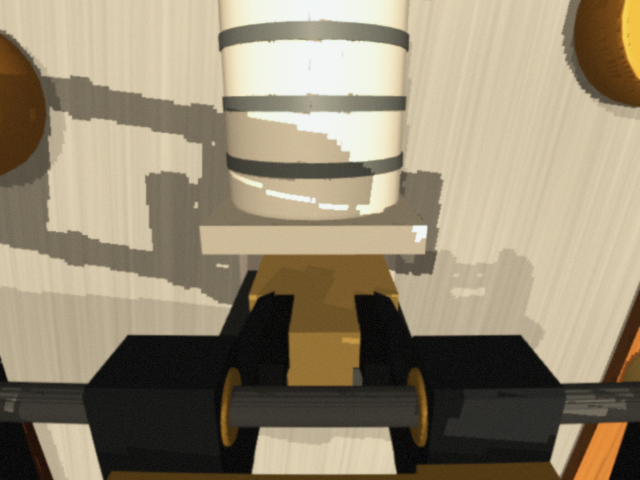

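Request:
play_rows --series '[[[-0.0006, 0.001, -0.003], [0, 0, 0], 0.015], [[-0.0006, 0.001, -0.006], [0, 0, 0], 0.015], [[-0.0006, 0.001, -0.0066], [0, 0, 0], 0.015], [[-0.0006, 0.001, -0.0066], [0, 0, 0], 0.015]]'

```text
time: 15.02
tcp_pos: [0.6589, -0.0357, 0.1664]
tool_rot: [[0.122, 0.002, 0.993], [-0.993, 0.0, 0.122], [-0.0, -1.0, 0.002]]
wrist_force: [-2.8, 3.2, 7.5]
opening: 0.0239
```

Request:
play_rows --series '[[[0, 0, 0], [0, 0, 0], 0.04], [[0, 0, 0], [0, 0, 0], 0.04], [[-0.0005, 0.0035, 0.001], [0, 0, 0], 0.04], [[-0.0005, 0.0035, 0.001], [0, 0, 0], 0.04], [[-0.0005, 0.0035, 0.001], [0, 0, 0], 0.04]]'

```text
time: 15.65
tcp_pos: [0.6575, -0.0325, 0.1654]
tool_rot: [[0.122, -0.0, 0.993], [-0.993, -0.0, 0.122], [0.0, -1.0, -0.0]]
wrist_force: [-0.5, -0.0, 0.4]
opening: 0.0402
```

```bash
python3 -c "
from h import *
st([.6583,-.0384,.1664],7);c=snap('wrist','w14')"
```

```text
t 15.65 p [ 0.6575 -0.0325  0.1654] yaw 7.01 ydir [-0. -0. -1.] F [-0.5 -0.   0.4] M [-0.03 -0.12 -0.01] op 0.0402
delta [ 0.0008 -0.0059  0.001 ] -0.01
```

View pics/w14.png

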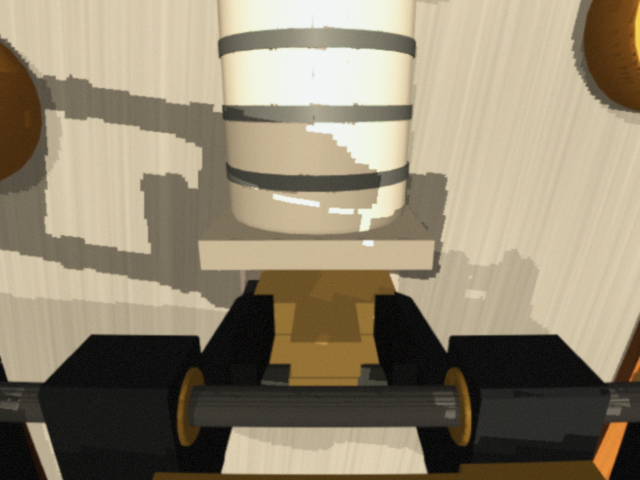

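Request:
play_rows --series '[[[0, 0, 0], [0, 0, 0], 0.015], [[0, 0, 0], [0, 0, 0], 0.015], [[0, 0, 0], [0, 0, 0], 0.015]]' --grip_force 20

```text
time: 16.08
tcp_pos: [0.6576, -0.0325, 0.1656]
tool_rot: [[0.122, -0.0, 0.993], [-0.993, -0.0, 0.122], [0.0, -1.0, -0.0]]
wrist_force: [-0.4, 0.2, -0.4]
opening: 0.0237
```

Request:
play_rows --series '[[[0.0002, -0.0015, 0], [0, 0, 0], 0.015], [[0.0004, -0.003, 0], [0, 0, 0], 0.015], [[0.0004, -0.003, 0], [0, 0, 0], 0.015]]'

```text
time: 16.45
tcp_pos: [0.658, -0.0352, 0.1656]
tool_rot: [[0.122, -0.0, 0.993], [-0.993, 0.001, 0.122], [-0.001, -1.0, -0.0]]
wrist_force: [-0.8, 2.0, -0.1]
opening: 0.0237
```

Request:
play_rows --series '[[[0.0001, -0.001, 0], [0, 0, 0], 0.015], [[0.0001, -0.001, 0], [0, 0, 0], 0.015], [[0.0001, -0.001, 0], [0, 0, 0], 0.015]]'

```text
time: 16.82
tcp_pos: [0.658, -0.0353, 0.1656]
tool_rot: [[0.122, -0.0, 0.993], [-0.993, 0.002, 0.122], [-0.002, -1.0, -0.0]]
wrist_force: [0.2, 4.6, 0.7]
opening: 0.0238
```

```bash
python3 -c "
from h import *
st();c=snap('wrist','w15')"
```

```text
t 16.82 p [ 0.658  -0.0353  0.1656] yaw 7.01 ydir [-0.     0.002 -1.   ] F [0.2 4.6 0.7] M [0.78 0.01 0.02] op 0.0238
```

View pics/w15.png

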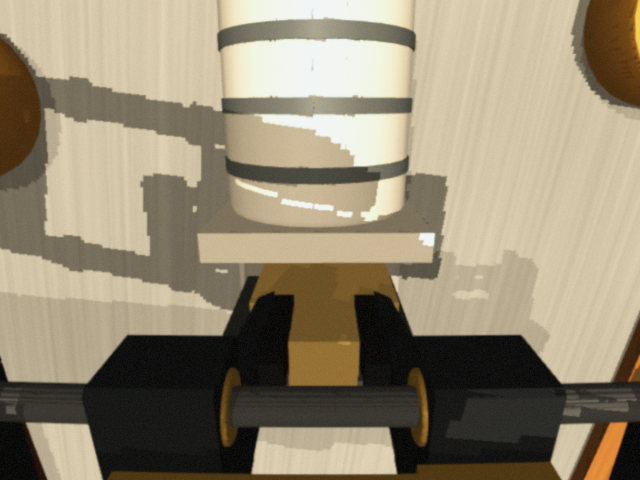

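Request:
play_rows --series '[[[0, 0.0008, 0], [0, 0, 0], 0.04], [[0, 0.0008, 0], [0, 0, 0], 0.04], [[0, 0.0008, 0.02], [0, 0, 0], 0.05], [[0, -0.02, 0.06], [0, 0, 0], 0.06], [[0, -0.08, 0.115], [0, 0, 0], 0.06]]'

```text
time: 17.5
tcp_pos: [0.6583, -0.1019, 0.2701]
tool_rot: [[0.125, 0.001, 0.992], [-0.992, 0.0, 0.125], [-0.0, -1.0, 0.001]]
wrist_force: [0.9, -0.4, 0.6]
opening: 0.0602
```

Request:
play_rows --series '[[[0, -0.015, 0], [0, 0, 0], 0.06], [[0, -0.015, 0], [0, 0, 0], 0.06], [[0, -0.015, 0], [0, 0, 0], 0.06]]'

```text
time: 17.88
tcp_pos: [0.6572, -0.1166, 0.2662]
tool_rot: [[0.122, -0.003, 0.993], [-0.993, 0.001, 0.122], [-0.002, -1.0, -0.003]]
wrist_force: [-0.0, 0.4, 0.2]
opening: 0.0601
```

```bash
python3 -c "
from h import *
st();c=snap('wrist','w16')
i=cv2.imread('pics/w16.png')
cv2.imwrite('pics/cw16.png',cv2.resize(i[20:190,270:440],None,fx=3.5,fy=3.5,interpolation=cv2.INTER_CUBIC))"
```

```text
t 17.88 p [ 0.6572 -0.1166  0.2662] yaw 7.02 ydir [-0.003  0.001 -1.   ] F [-0.   0.4  0.2] M [-0.01 -0.08  0.03] op 0.0601
```

View pics/w16.png

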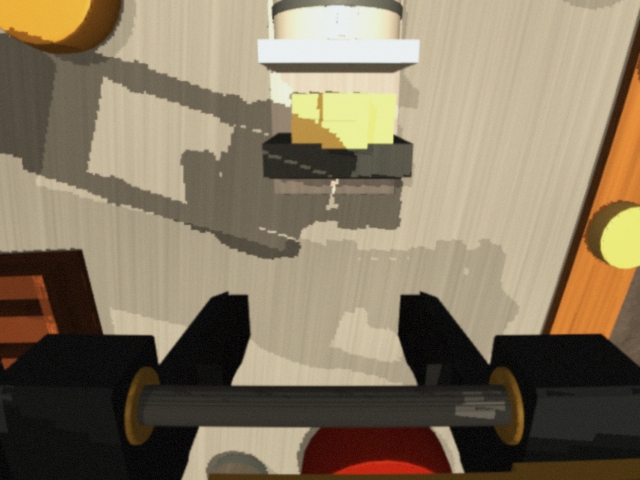

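View pics/cw16.png

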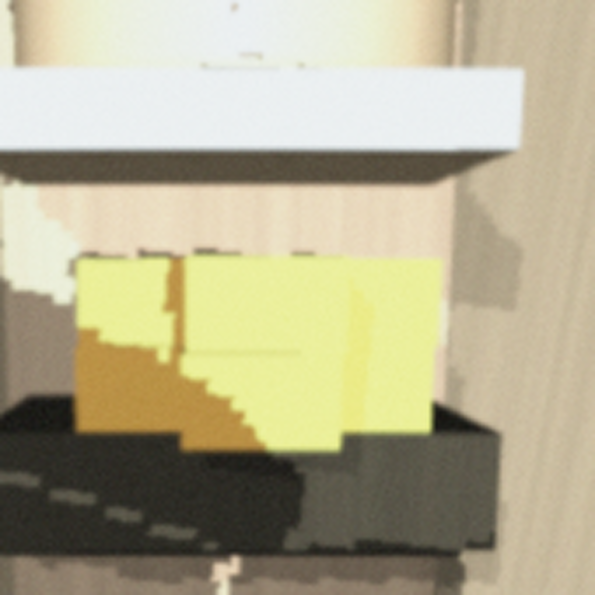

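```bash
python3 -c "
from h import *
c=load('w16');a=np.deg2rad(7);X=np.array([np.cos(a),np.sin(a)]);Y=np.array([-X[1],X[0]]);W=np.array([.6591,-.0594])
f=lambda u,v,z:[round(float((onz(c,270+u/3.5,20+v/3.5,z)[:2]-W)@q),4) for q in(X,Y)]
for u,v in[(78,259),(442,257),(75,433),(433,433),(498,433),(522,150),(10,152)]: print(u,v,f(u,v,.1))
print('tabs',f(180,452,.128),f(342,452,.128),f(185,352,.128),f(344,352,.128))"
```

```text
78 259 [-0.0269, 0.0281]
442 257 [0.0331, 0.0286]
75 433 [-0.0281, -0.0002]
433 433 [0.033, -0.0001]
498 433 [0.0442, -0.0001]
522 150 [0.0453, 0.0452]
10 152 [-0.0376, 0.0448]
tabs [-0.0099, -0.0003] [0.0147, -0.0003] [-0.0092, 0.0144] [0.0145, 0.0145]
```

Request:
play_rows --series '[[[-0.035, 0.045, 0.02], [0, 0, -2], 0.07], [[-0.07, 0.095, 0.04], [0, 0, -4], 0.07], [[-0.105, 0.14, 0.064], [0, 0, -6], 0.07], [[-0.14, 0.185, 0.064], [0, 0, -7], 0.07], [[-0.175, 0.23, 0.064], [0, 0, -7], 0.07]]'

```text
time: 18.55
tcp_pos: [0.4812, 0.1147, 0.3312]
tool_rot: [[0.001, -0.001, 1.0], [-1.0, 0.0, 0.001], [-0.0, -1.0, -0.001]]
wrist_force: [0.8, 0.7, 1.0]
opening: 0.0697
```

Request:
play_rows --series '[[[-0.035, 0.045, 0], [0, 0, 0], 0.07], [[-0.046, 0.065, 0], [0, 0, 0], 0.07], [[-0.046, 0.065, 0], [0, 0, 0], 0.07], [[-0.046, 0.065, 0], [0, 0, 0], 0.07]]'

```text
time: 19.05
tcp_pos: [0.437, 0.1775, 0.3312]
tool_rot: [[0.001, -0.001, 1.0], [-1.0, -0.001, 0.001], [0.001, -1.0, -0.001]]
wrist_force: [-0.4, -1.2, -0.3]
opening: 0.0702
```

```bash
python3 -c "
from h import *
st();c=snap('wrist','w17')"
```

```text
t 19.05 p [0.437  0.1775 0.3312] yaw 0.07 ydir [-0.001 -0.001 -1.   ] F [-0.4 -1.2 -0.3] M [-0.1  -0.02  0.02] op 0.0702
```

View pics/w17.png

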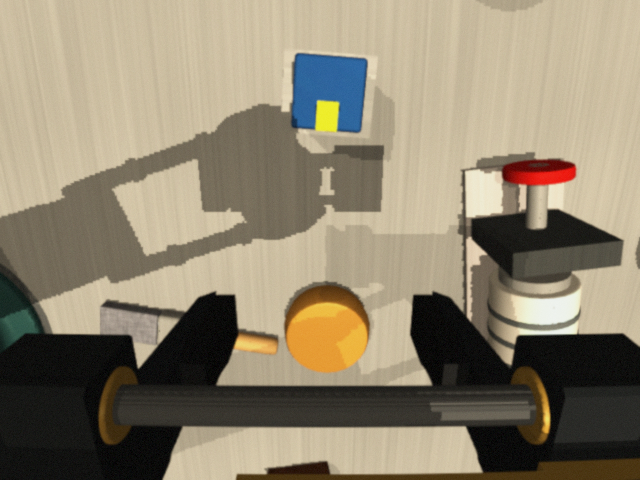

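```bash
python3 -c "
from h import *
c=load('w17');im=c['img'];hsv=cv2.cvtColor(im,cv2.COLOR_RGB2HSV)
m=(cv2.inRange(hsv,(95,100,50),(125,255,255))|cv2.inRange(hsv,(22,150,100),(38,255,255)))
m[200:]=0;m[:,:260]=0;m[:,400:]=0
cs,_=cv2.findContours(m,0,2);k=max(cs,key=cv2.contourArea)
r=cv2.minAreaRect(k);B=cv2.boxPoints(r);print(r);print(B)
Q=[onz(c,u,v,.175)[:2] for u,v in B];print(np.round(Q,4),np.mean(Q,0))
for j in range(4):
  d=Q[(j+1)%4]-Q[j];print(np.linalg.norm(d).round(4),np.degrees(np.arctan2(d[1],d[0])).round(2))
cv2.imwrite('pics/cw17.png',cv2.resize(cv2.imread('pics/w17.png')[40:150,270:390],None,fx=5,fy=5,interpolation=cv2.INTER_CUBIC))"
```

```text
((327.9435729980469, 92.54817199707031), (71.69795989990234, 73.56057739257812), 4.513988018035889)
[[289.31107  126.39297 ]
 [295.1005    53.060566]
 [366.57608   58.703377]
 [360.78665  132.03578 ]]
[[0.418  0.2442]
 [0.422  0.2828]
 [0.4606 0.2801]
 [0.4585 0.2411]] [0.43977679 0.26204779]
0.0389 84.1
0.0388 -4.13
0.039 -93.1
0.0407 175.66
```

View pics/cw17.png

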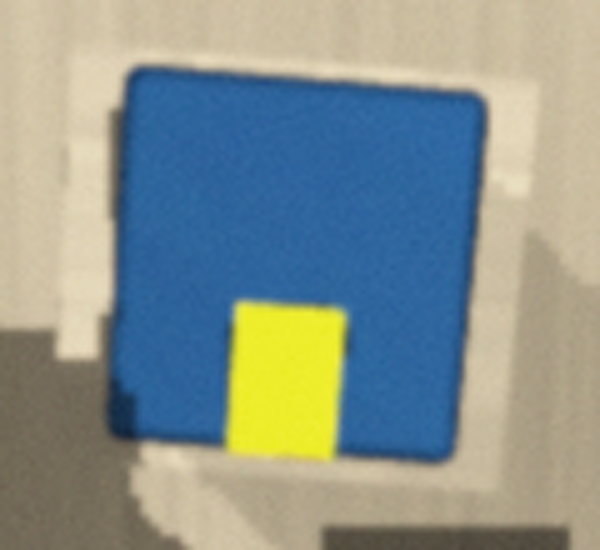

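```bash
python3 -c "
from h import *
c=load('w17')
Q=[onz(c,270+u/5,40+v/5,.175)[:2] for u,v in[(126,67),(488,92),(454,463),(107,439)]];print(np.round(Q,4),np.mean(Q,0))
for j in range(4):
  d=Q[(j+1)%4]-Q[j];print(np.linalg.norm(d).round(4),np.degrees(np.arctan2(d[1],d[0])).round(2))
st([*np.mean(Q,0),.2],-4.4)"
```

```text
[[0.422  0.2827]
 [0.4612 0.2802]
 [0.4585 0.2408]
 [0.4191 0.2434]] [0.44022277 0.26177122]
0.0392 -3.6
0.0395 -93.84
0.0395 176.21
0.0394 85.81
t 19.1 p [0.4373 0.1771 0.3313] yaw 0.01 ydir [-0.001 -0.001 -1.   ] F [ 0.  -0.1  0. ] M [-0.02 -0.06 -0.03] op 0.0699
delta [ 0.0029  0.0846 -0.1313] -4.41
```

Request:
play_rows --series '[[[0.001, 0.04, -0.03], [0, 0, -2], 0.07], [[0.003, 0.0847, -0.06], [0, 0, -3.9], 0.07], [[0.003, 0.0847, -0.08], [0, 0, -3.9], 0.07], [[0.003, 0.0847, -0.08], [0, 0, -3.9], 0.07], [[0.003, 0.0847, -0.08], [0, 0, -3.9], 0.07]]'

```text
time: 19.73
tcp_pos: [0.441, 0.2616, 0.2525]
tool_rot: [[-0.069, 0.001, 0.998], [-0.998, 0.0, -0.069], [-0.0, -1.0, 0.001]]
wrist_force: [-0.3, 0.5, 0.8]
opening: 0.0701
```

```bash
python3 -c "
from h import *
st([.4402,.2618,.199],-3.9);c=snap('wrist','w18');print(proj(c,[.4402,.2618,.175]))"
```

```text
t 19.73 p [0.441  0.2616 0.2525] yaw -3.97 ydir [ 0.001  0.    -1.   ] F [-0.3  0.5  0.8] M [-0.05 -0.06 -0.02] op 0.0701
delta [-0.0008  0.0002 -0.0535] 0.07
[320.10344075 296.09039563]
```

View pics/w18.png

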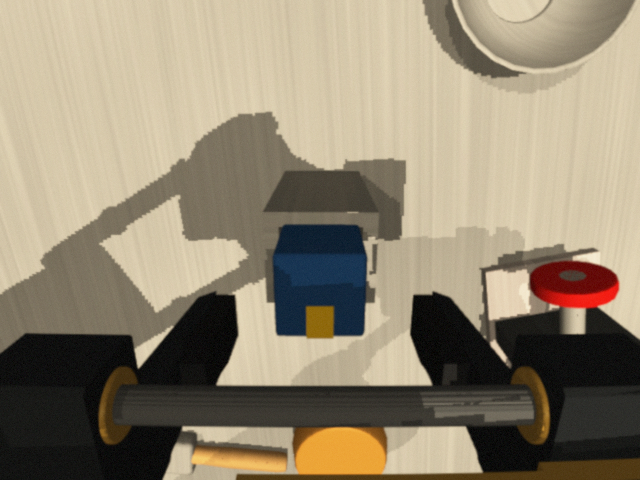

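Request:
play_rows --series '[[[-0.0005, 0.0004, -0.03], [0, 0, 0], 0.07], [[-0.0005, 0.0004, -0.0535], [0, 0, 0], 0.07], [[-0.0005, 0.0004, -0.0535], [0, 0, 0], 0.07], [[-0.0005, 0.0004, -0.0535], [0, 0, 0], 0.03], [[-0.0005, 0.0004, -0.0535], [0, 0, 0], 0.03]]' --grip_force 60

```text
time: 20.4
tcp_pos: [0.4407, 0.263, 0.2002]
tool_rot: [[-0.068, 0.003, 0.998], [-0.998, 0.001, -0.068], [-0.002, -1.0, 0.003]]
wrist_force: [-0.6, -0.3, 0.6]
opening: 0.0519
```

Request:
play_rows --series '[[[0, 0, 0], [0, 0, 0], 0.03], [[0, 0, 0], [0, 0, 0], 0.03]]'

```text
time: 20.65
tcp_pos: [0.4401, 0.2629, 0.1994]
tool_rot: [[-0.068, 0.001, 0.998], [-0.998, 0.001, -0.068], [-0.001, -1.0, 0.001]]
wrist_force: [-0.1, -0.0, 3.9]
opening: 0.0394
```

```bash
python3 -c "
from h import *
st()"
```

```text
t 20.65 p [0.4401 0.2629 0.1994] yaw -3.89 ydir [ 0.001  0.001 -1.   ] F [-0.1 -0.   3.9] M [-0.14  0.04 -0.02] op 0.0394
```

Request:
play_rows --series '[[[0, 0, 0.005], [0, 0, 0], 0.03], [[0, 0, 0.02], [0, 0, 0], 0.03], [[0, 0, 0.045], [0, 0, 0], 0.03], [[0, 0, 0.075], [0, 0, 0], 0.03], [[0, 0, 0.11], [0, 0, 0], 0.03]]'

```text
time: 21.28
tcp_pos: [0.4393, 0.2624, 0.3096]
tool_rot: [[-0.068, -0.001, 0.998], [-0.998, -0.0, -0.068], [0.001, -1.0, -0.001]]
wrist_force: [-0.5, 0.6, -1.4]
opening: 0.0395
```

Request:
play_rows --series '[[[0, 0, 0.03], [0, 0, 0], 0.03], [[0, 0, 0.04], [0, 0, 0], 0.03], [[0, 0, 0.04], [0, 0, 0], 0.03]]'

```text
time: 21.65
tcp_pos: [0.4397, 0.2627, 0.349]
tool_rot: [[-0.068, 0.001, 0.998], [-0.998, 0.001, -0.068], [-0.001, -1.0, 0.001]]
wrist_force: [0.0, 0.4, -1.5]
opening: 0.039
```

```bash
python3 -c "
from h import *
st([.6535,-.0148,.34],7);snap('wrist','w19');snap('scene','s19')
i=cv2.imread('pics/s19.png');cv2.imwrite('pics/cs19.png',cv2.resize(i[40:240,260:460],None,fx=3,fy=3,interpolation=cv2.INTER_CUBIC))"
```

```text
t 21.65 p [0.4397 0.2627 0.349 ] yaw -3.89 ydir [ 0.001  0.001 -1.   ] F [ 0.   0.4 -1.5] M [ 0.05 -0.08 -0.  ] op 0.039
delta [ 0.2138 -0.2775 -0.009 ] 10.89
```

View pics/w19.png

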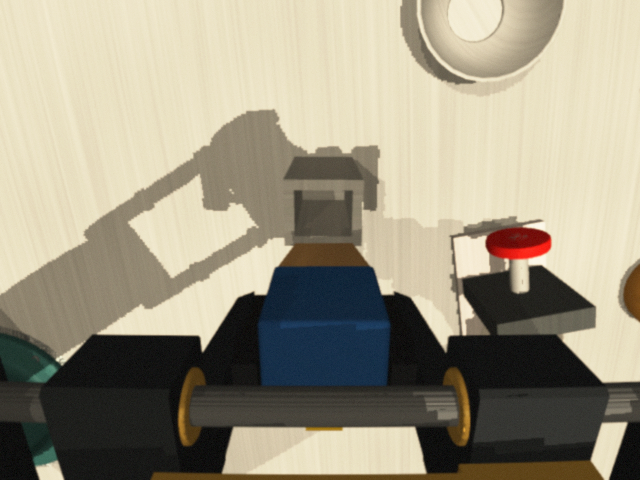

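View pics/cs19.png

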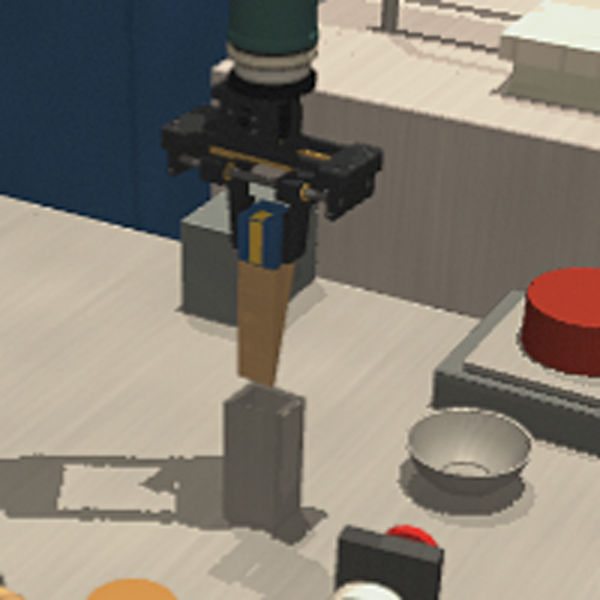

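Request:
play_rows --series '[[[0.035, -0.045, 0.01], [0, 0, 2], 0.03], [[0.075, -0.095, 0.01], [0, 0, 4], 0.03], [[0.11, -0.14, 0.01], [0, 0, 6], 0.03], [[0.145, -0.186, 0.01], [0, 0, 8], 0.03], [[0.18, -0.23, 0.01], [0, 0, 10.9], 0.03]]'

```text
time: 22.38
tcp_pos: [0.6199, 0.0309, 0.356]
tool_rot: [[0.123, -0.003, 0.992], [-0.992, 0.0, 0.123], [-0.001, -1.0, -0.003]]
wrist_force: [-0.3, 1.0, -1.1]
opening: 0.0395
```

Request:
play_rows --series '[[[0.02, -0.025, 0], [0, 0, 0], 0.03], [[0.035, -0.042, 0], [0, 0, 0], 0.03], [[0.035, -0.042, 0], [0, 0, 0], 0.03], [[0.035, -0.042, 0], [0, 0, 0], 0.03]]'

```text
time: 22.88
tcp_pos: [0.654, -0.0084, 0.3577]
tool_rot: [[0.123, -0.002, 0.992], [-0.992, 0.001, 0.123], [-0.001, -1.0, -0.001]]
wrist_force: [-0.4, 0.6, -1.2]
opening: 0.0392
```

```bash
python3 -c "
from h import *
st([.6531,-.0108,.26],7);snap('wrist','w20');snap('scene','s20')
i=cv2.imread('pics/s20.png');cv2.imwrite('pics/cs20.png',cv2.resize(i[130:330,280:480],None,fx=3,fy=3,interpolation=cv2.INTER_CUBIC))"
```

```text
t 22.88 p [ 0.654  -0.0084  0.3577] yaw 7.05 ydir [-0.002  0.001 -1.   ] F [-0.4  0.6 -1.2] M [-0.03 -0.06 -0.  ] op 0.0392
delta [-0.0009 -0.0024 -0.0977] -0.05
```

View pics/w20.png

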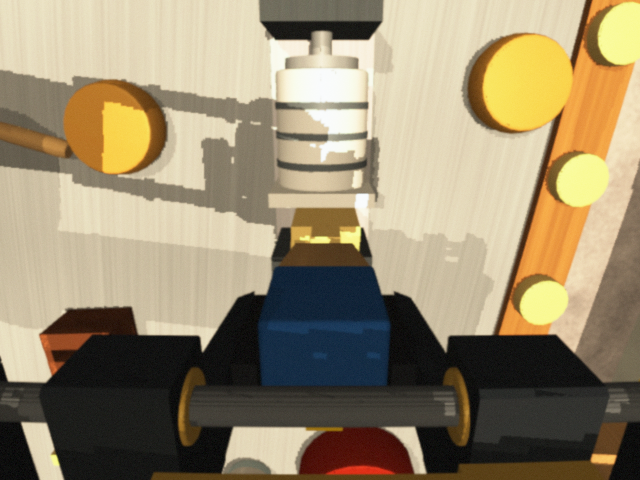

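View pics/cs20.png

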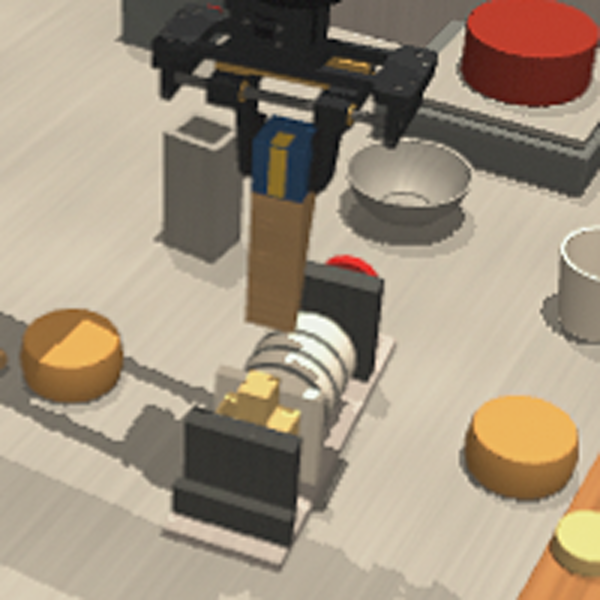

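Request:
play_rows --series '[[[-0.0009, -0.0024, -0.025], [0, 0, 0], 0.03], [[-0.0009, -0.0024, -0.05], [0, 0, 0], 0.03], [[-0.0009, -0.0024, -0.058], [0, 0, 0], 0.03], [[-0.0009, -0.0024, -0.058], [0, 0, 0], 0.03]]'

```text
time: 23.48
tcp_pos: [0.6533, -0.0111, 0.3002]
tool_rot: [[0.123, -0.001, 0.992], [-0.992, 0.0, 0.123], [-0.0, -1.0, -0.001]]
wrist_force: [-0.2, 0.2, -0.9]
opening: 0.0397
```

```bash
python3 -c "
from h import *
st([.6531,-.0108,.26],7);snap('wrist','w21');snap('scene','s21')
i=cv2.imread('pics/s21.png');cv2.imwrite('pics/cs21.png',cv2.resize(i[180:330,300:450],None,fx=4,fy=4,interpolation=cv2.INTER_CUBIC))"
```

```text
t 23.48 p [ 0.6533 -0.0111  0.3002] yaw 7.06 ydir [-0.001  0.    -1.   ] F [-0.2  0.2 -0.9] M [-0.05 -0.08  0.01] op 0.0397
delta [-0.0002  0.0003 -0.0402] -0.06
```

View pics/w21.png

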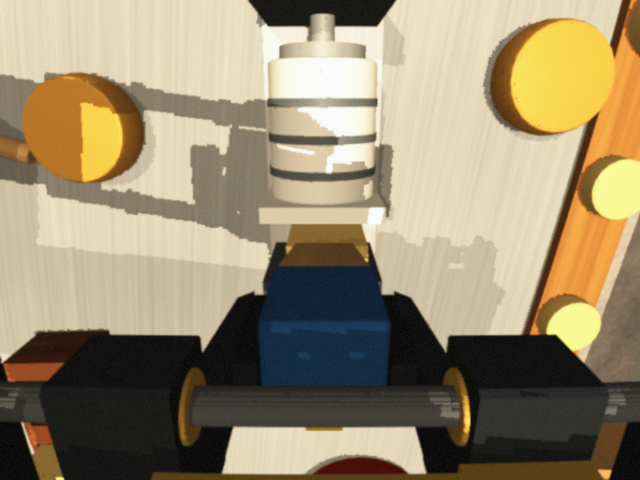

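View pics/cs21.png

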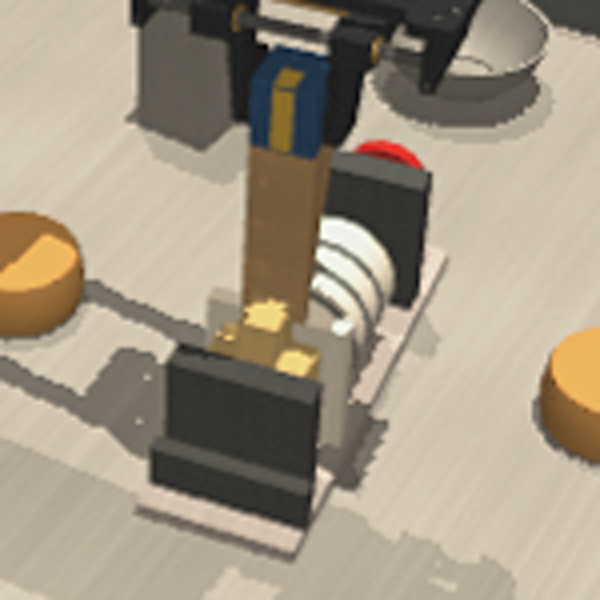

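Request:
play_rows --series '[[[0, 0.0003, -0.015], [0, 0, 0], 0.03], [[0, 0.0003, -0.03], [0, 0, 0], 0.03], [[0, 0.0003, -0.038], [0, 0, 0], 0.03], [[0, 0.0003, -0.038], [0, 0, 0], 0.03]]'

```text
time: 24.08
tcp_pos: [0.653, -0.0115, 0.2606]
tool_rot: [[0.122, -0.003, 0.993], [-0.993, 0.0, 0.122], [-0.001, -1.0, -0.003]]
wrist_force: [-0.3, 0.1, -0.6]
opening: 0.0394
```

```bash
python3 -c "
from h import *
st();snap('wrist','w22');snap('scene','s22')
i=cv2.imread('pics/s22.png');cv2.imwrite('pics/cs22.png',cv2.resize(i[180:330,300:450],None,fx=4,fy=4,interpolation=cv2.INTER_CUBIC))"
```

```text
t 24.07 p [ 0.653  -0.0115  0.2606] yaw 7.0 ydir [-0.003  0.    -1.   ] F [-0.3  0.1 -0.6] M [-0.03 -0.1  -0.02] op 0.0394
```

View pics/cs22.png

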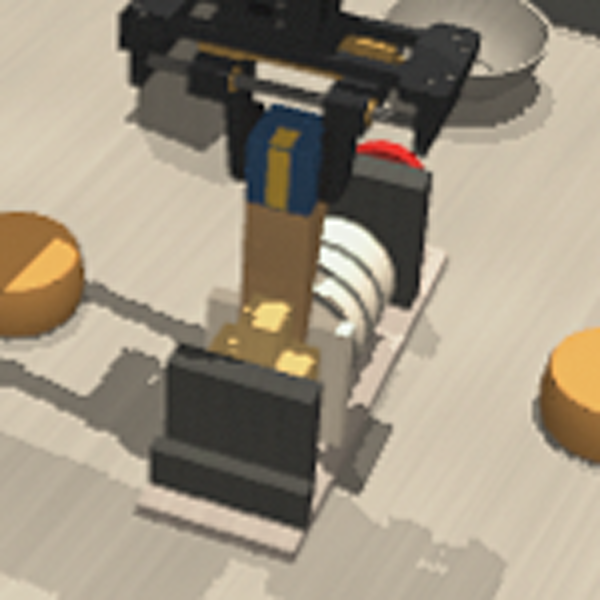

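View pics/w22.png

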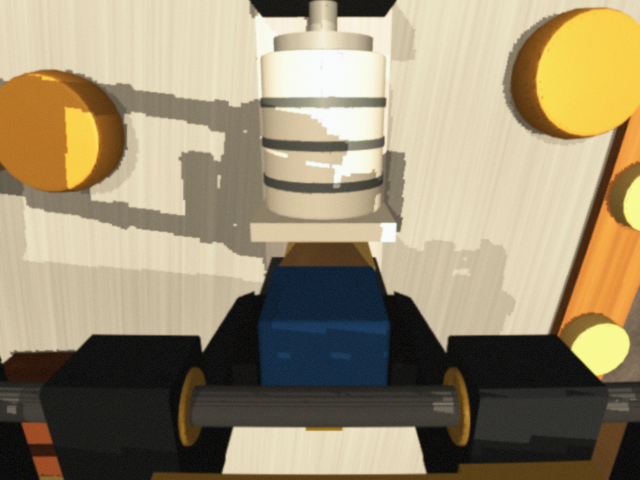

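Request:
play_rows --series '[[[0.0001, -0.001, 0], [0, 0, 0], 0.03], [[0.0002, -0.002, 0], [0, 0, 0], 0.03], [[0.0002, -0.002, 0], [0, 0, 0], 0.03]]'

```text
time: 24.55
tcp_pos: [0.6541, -0.0135, 0.2628]
tool_rot: [[0.122, 0.001, 0.993], [-0.993, 0.0, 0.122], [-0.0, -1.0, 0.001]]
wrist_force: [0.9, 0.7, -1.5]
opening: 0.0399
```

Request:
play_rows --series '[[[0.0001, -0.001, 0], [0, 0, 0], 0.03], [[0.0001, -0.001, 0], [0, 0, 0], 0.03]]'

```text
time: 24.8
tcp_pos: [0.6541, -0.0141, 0.2626]
tool_rot: [[0.122, 0.0, 0.993], [-0.993, 0.001, 0.122], [-0.001, -1.0, 0.0]]
wrist_force: [-0.1, 2.0, -0.6]
opening: 0.0394
```

Request:
play_rows --series '[[[0, 0, -0.005], [0, 0, 0], 0.03], [[0, 0, -0.01], [0, 0, 0], 0.03], [[0, 0, -0.015], [0, 0, 0], 0.03], [[0, 0, -0.018], [0, 0, 0], 0.03], [[0, 0, -0.018], [0, 0, 0], 0.03]]'

```text
time: 25.42
tcp_pos: [0.6538, -0.0144, 0.2436]
tool_rot: [[0.122, -0.001, 0.993], [-0.993, 0.0, 0.122], [-0.0, -1.0, -0.001]]
wrist_force: [0.4, 2.5, -2.2]
opening: 0.0395
```

Request:
play_rows --series '[[[0, 0, -0.002], [0, 0, 0], 0.03], [[0, 0, -0.004], [0, 0, 0], 0.03], [[0, 0, -0.004], [0, 0, 0], 0.03]]'

```text
time: 25.8
tcp_pos: [0.6541, -0.0144, 0.2403]
tool_rot: [[0.122, 0.0, 0.993], [-0.993, 0.0, 0.122], [-0.0, -1.0, 0.0]]
wrist_force: [-0.4, 3.2, -0.8]
opening: 0.0395
```

Request:
play_rows --series '[[[0, 0, -0.002], [0, 0, 0], 0.03], [[0, 0, -0.002], [0, 0, 0], 0.03], [[0, 0, -0.002], [0, 0, 0], 0.03]]'

```text
time: 26.18
tcp_pos: [0.6542, -0.0144, 0.2383]
tool_rot: [[0.122, 0.0, 0.993], [-0.993, 0.0, 0.122], [-0.0, -1.0, 0.0]]
wrist_force: [-0.1, 5.2, 0.6]
opening: 0.0394
```

Request:
play_rows --series '[[[0, 0, -0.002], [0, 0, 0], 0.03], [[0, 0, -0.002], [0, 0, 0], 0.03], [[0, 0, -0.002], [0, 0, 0], 0.03]]'

```text
time: 26.55
tcp_pos: [0.6541, -0.0144, 0.2364]
tool_rot: [[0.122, 0.0, 0.993], [-0.993, 0.0, 0.122], [-0.0, -1.0, 0.0]]
wrist_force: [0.2, 4.8, 0.2]
opening: 0.0394
```

Request:
play_rows --series '[[[0, 0, -0.001], [0, 0, 0], 0.03], [[0, 0, -0.002], [0, 0, 0], 0.03], [[0, 0, -0.002], [0, 0, 0], 0.03]]'

```text
time: 26.92
tcp_pos: [0.6542, -0.0144, 0.2357]
tool_rot: [[0.122, 0.001, 0.993], [-0.993, 0.0, 0.122], [-0.0, -1.0, 0.001]]
wrist_force: [-2.2, 5.6, 6.4]
opening: 0.0394
```

Request:
play_rows --series '[[[0, 0, -0.001], [0, 0, 0], 0.03], [[0, 0, -0.002], [0, 0, 0], 0.03], [[0, 0, -0.002], [0, 0, 0], 0.03]]'

```text
time: 27.3
tcp_pos: [0.6544, -0.0144, 0.2353]
tool_rot: [[0.122, 0.002, 0.993], [-0.993, 0.0, 0.122], [0.0, -1.0, 0.002]]
wrist_force: [-4.3, 4.5, 10.8]
opening: 0.0391
```

Request:
play_rows --series '[[[-0.001, 0, -0.002], [0, 0, 0], 0.03], [[-0.001, 0, -0.004], [0, 0, 0], 0.03], [[-0.001, 0, -0.004], [0, 0, 0], 0.03]]'

```text
time: 27.68
tcp_pos: [0.6544, -0.0143, 0.2347]
tool_rot: [[0.122, 0.005, 0.993], [-0.993, 0.0, 0.122], [0.001, -1.0, 0.005]]
wrist_force: [-7.3, 6.2, 22.4]
opening: 0.0396
```

```bash
python3 -c "
from h import *
st();snap('wrist','w23')"
```

```text
t 27.68 p [ 0.6544 -0.0143  0.2347] yaw 7.01 ydir [ 0.005  0.    -1.   ] F [-7.3  6.2 22.4] M [ 1.12  1.63 -0.01] op 0.0396
```

View pics/w23.png

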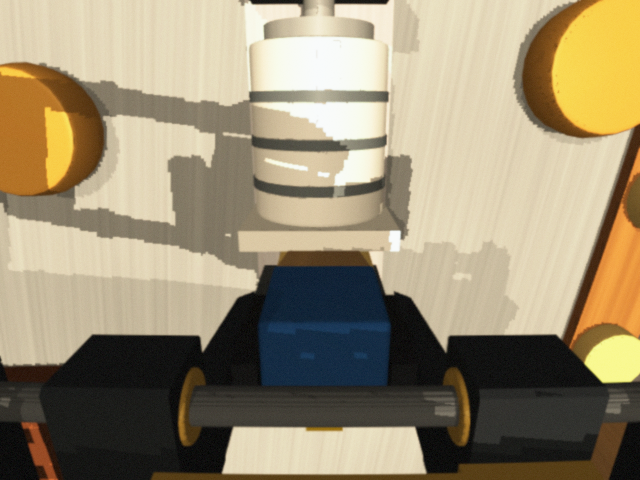

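Request:
play_rows --series '[[[-0.001, 0.0005, -0.0015], [0, 0, 0], 0.03], [[-0.002, 0.001, -0.003], [0, 0, 0], 0.03], [[-0.002, 0.001, -0.003], [0, 0, 0], 0.03]]'

```text
time: 28.1
tcp_pos: [0.6539, -0.0142, 0.2344]
tool_rot: [[0.122, 0.01, 0.992], [-0.993, -0.002, 0.122], [0.003, -1.0, 0.009]]
wrist_force: [-7.0, 3.2, 28.9]
opening: 0.0397
```

Request:
play_rows --series '[[[-0.001, 0, -0.001], [0, 0, 0], 0.03], [[-0.001, 0, -0.002], [0, 0, 0], 0.03], [[-0.001, 0, -0.002], [0, 0, 0], 0.03]]'

```text
time: 28.48
tcp_pos: [0.6536, -0.0142, 0.2343]
tool_rot: [[0.122, 0.012, 0.992], [-0.993, -0.002, 0.122], [0.003, -1.0, 0.012]]
wrist_force: [-7.9, 4.8, 35.2]
opening: 0.0393
```

```bash
python3 -c "
from h import *
st();snap('wrist','w24');snap('scene','s24')
i=cv2.imread('pics/s24.png');cv2.imwrite('pics/cs24.png',cv2.resize(i[180:330,300:450],None,fx=4,fy=4,interpolation=cv2.INTER_CUBIC))"
```

```text
t 28.48 p [ 0.6536 -0.0142  0.2343] yaw 7.01 ydir [ 0.012 -0.002 -1.   ] F [-7.9  4.8 35.2] M [ 0.76  1.98 -0.03] op 0.0393
```

View pics/w24.png

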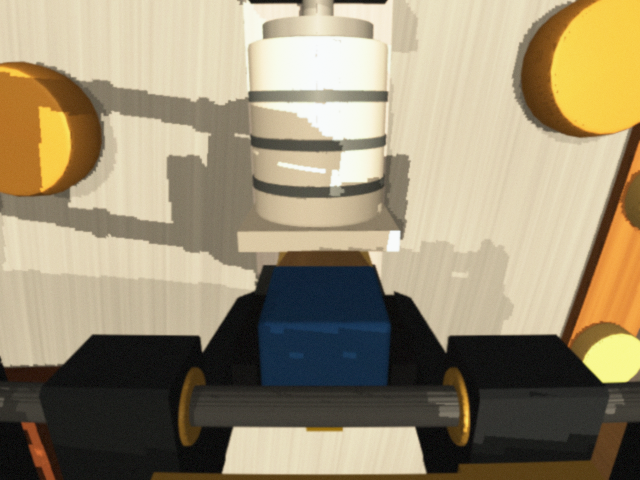

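View pics/cs24.png

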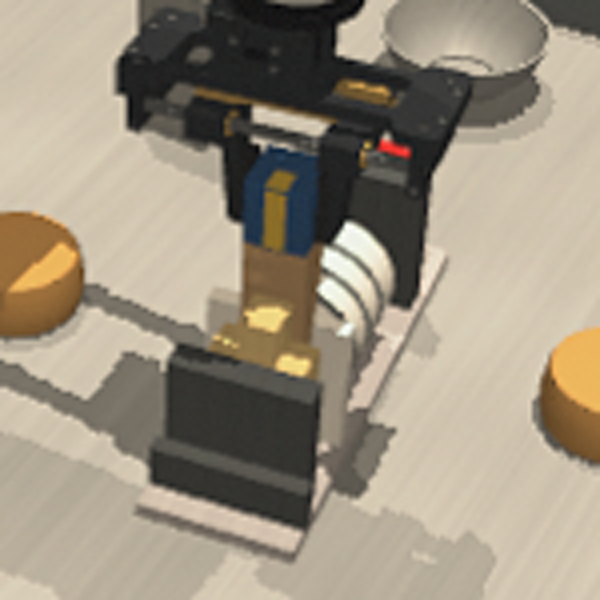

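Request:
play_rows --series '[[[0.001, 0, 0], [0, 0.4, 0], 0.03], [[0.001, 0, 0], [0, 0.8, 0], 0.03], [[0.001, 0, 0], [0, 0.8, 0], 0.03]]'

```text
time: 28.95
tcp_pos: [0.6552, -0.014, 0.2341]
tool_rot: [[0.122, -0.001, 0.993], [-0.993, -0.001, 0.122], [0.001, -1.0, -0.001]]
wrist_force: [-6.9, 5.0, 31.6]
opening: 0.0398
```

```bash
python3 -c "
from h import *
st()"
```

```text
t 28.95 p [ 0.6552 -0.014   0.2341] yaw 7.02 ydir [-0.001 -0.001 -1.   ] F [-6.9  5.  31.6] M [0.89 1.13 0.04] op 0.0398
```

Request:
play_rows --series '[[[-0.0005, 0, -0.0015], [0, 0.1, 0], 0.03], [[-0.001, 0, -0.003], [0, 0.3, 0], 0.03], [[-0.001, 0, -0.003], [0, 0.3, 0], 0.03], [[-0.001, 0, -0.003], [0, 0.3, 0], 0.03]]'

```text
time: 29.45
tcp_pos: [0.6554, -0.014, 0.2339]
tool_rot: [[0.122, -0.002, 0.993], [-0.993, -0.002, 0.122], [0.001, -1.0, -0.002]]
wrist_force: [-7.4, 4.9, 41.0]
opening: 0.0394
```

Request:
play_rows --series '[[[0, 0, 0], [0, 0, 0], 0.03], [[0, 0, 0], [0, 0, 0], 0.03], [[0, 0, 0], [0, 0, 0], 0.03], [[0, 0, 0], [0, 0, 0], 0.03], [[0, 0, 0], [0, 0, 0], 0.03]]'

```text
time: 30.08
tcp_pos: [0.6554, -0.014, 0.2339]
tool_rot: [[0.122, -0.002, 0.993], [-0.993, -0.002, 0.122], [0.001, -1.0, -0.002]]
wrist_force: [-8.0, 4.8, 40.4]
opening: 0.0395
```

```bash
python3 -c "
from h import *
st();snap('wrist','w25');snap('scene','s25');snap('top','t25')
i=cv2.imread('pics/s25.png');cv2.imwrite('pics/cs25.png',cv2.resize(i[140:320,280:460],None,fx=3.3,fy=3.3,interpolation=cv2.INTER_CUBIC))"
```

```text
t 30.07 p [ 0.6554 -0.014   0.2339] yaw 7.01 ydir [-0.002 -0.002 -1.   ] F [-8.   4.8 40.4] M [ 0.91  1.47 -0.01] op 0.0395
```

View pics/w25.png

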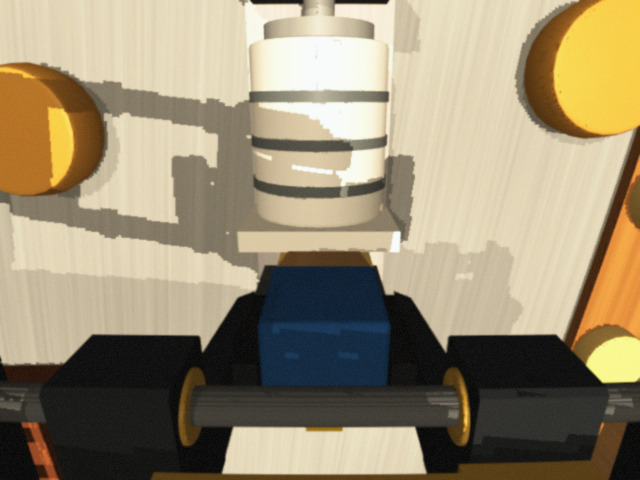

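View pics/cs25.png

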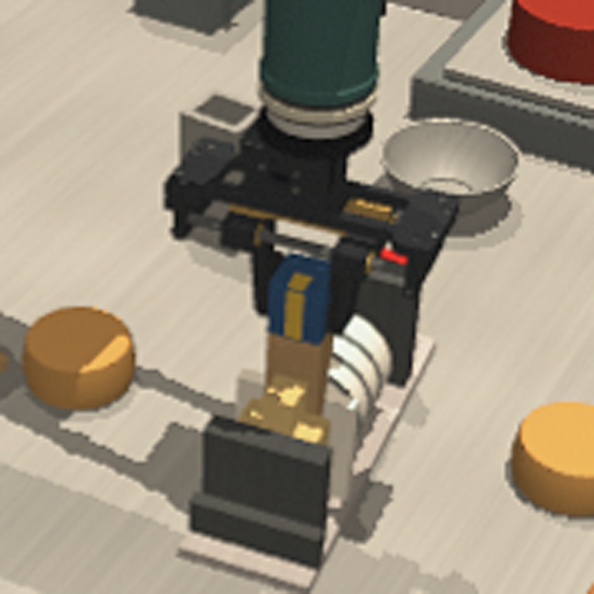

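View pics/t25.png

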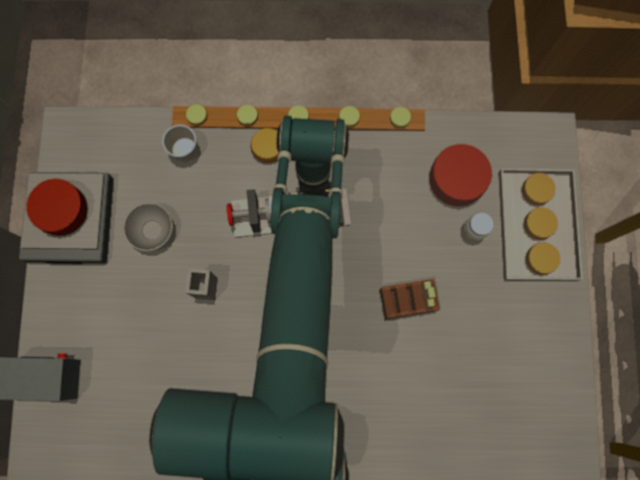

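```bash
python3 -c "
from h import *
print(workorder.hand_in());st()"
```

```text
the job is handed in; nothing more can be done
None
the job is handed in; nothing more can be done
```

The job is handed in at about 30 s: two spacer boards are in the gap, and the wedge is jammed upright between them and the mould, still held and pressed down.

**Boards:** I measured the gap at about 45.5 mm. One board would have left about 31 mm, which is too wide for the wedge, so I used two. The third board stays in the rack. A later picture showed both boards flush against the end wall and each other, leaving about 17 mm. They stand about 2.5 mm off the press's centre line in x.

**Second board:** It stopped about 2.5 mm short at first, probably because a gripper finger caught the first board's tab. I let go, gripped it again slightly further out and pushed it up against the first board.

**Wedge:** It went in point down with the yellow stripe towards the boards, and started to jam with the hand 236 mm above the table. I pressed until the downward force held steady at 40 N.
- **Last position:** the hand stood still at a height of 234 mm, which puts the point about 34 mm above the press bed.
- **Alignment:** it is upright to within about 0.2°, square to the press, and about 2 mm off centre.
- **Grip:** I saw no slip in the gripper.

**Checks that were off:** A sideways force of about 8 N stayed on the wrist. The wedge had leaned about 0.7° while I pressed, and I corrected that. The jar, the bowl and the cheese looked unmoved; the arm hid the cheese in the last top view, but the scene camera showed it in place.

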